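# Find the hardened centrifuge cushion with the hardness tester and discard it

### The arm

A 6-joint arm with a two-finger parallel gripper is mounted at the origin on the work surface. World frame = base frame: x ahead of the robot, y to its left, z up, the work surface at z = 0. Lengths are in m, angles in rad, forces in N, time in s.
With the tool pointing down it reaches from about 0.4 to 0.825 m from the base axis. Payload 7 kg.
Tool frame: the origin (TCP) lies on the centre line of the jaws, within the pads' length; the fingertips stand 25 mm ahead of it and the grasp point (between the pads) lies 6 mm ahead of it; z points along the fingers, y is the direction in which the jaws open and shut (so a half turn about z gives the same grasp; the last joint's range is limited). The gripper opens to 88 mm and grips with 3 to 60 N. Pads are 19 mm wide; open, the fingers measure 130 mm over their backs; the gripper's body (78 mm by 193 mm) begins 47 mm behind the grasp point.
Start: joints at [-0.849, 0.359, 0.012, 0, -1.224, -0.288], TCP at [0.284, -0.612, 0.252] pointing down, gripper open.
Joint ranges: [-3.07, 3.07], [-1.43, 2.12], [-1.02, 1.25], [-3.03, 1.67], [-3.05, -0], [-3.03, 3.03]. Speed limits (rad/s): [2.39, 2.39, 3.01, 3.14, 3.14, 3.14].

### API

Orientations are given as [roll, pitch, yaw] about the fixed x, y, z axes, in that order (R = Rz(yaw) Ry(pitch) Rx(roll)).
In Python, from station import * gives the robot as it stands. The module is installed in compiled form; this text tells all that it offers.
- The arm moves only by the tool step_arm, never from a script. Its argument "commands" is text: rows parted by semicolons, each of 6 numbers parted by spaces: the shift along the tool's x, y, z in mm, then the turn, a rotation vector about the tool's x, y, z in rad. A call has 1 to 8 rows; each row shifts and turns the commanded pose from where the row before left it, along the tool's axes as they then stand; what a row does not reach is not made up. A row lasts 1/8 s, in which the tool goes at most 62.5 mm and 10.7 degrees, less where a joint would pass 70% of its speed; a pose out of reach is approached as far as the arm can. A call is refused whole if a number of a shift passes 62.5 or a number of a turn 0.188, either way. A call with a gripper value outside its range is refused whole. "jaw" is the finger opening in mm, from 0 to 87.6, set as the call begins (left out, the last holds). The fingers move at their own pace and stop on an object; "grip_force" is the grip in N (left out, the last holds). Time passes only in rows, so rows that do not move let the fingers close. It gives the time, the measured TCP pose, the force and the opening at its end, in the units of the state.
- get_state(): the state, without advancing time (a new reading comes with each control period).
- grab_frame(name): name is "side" or "top" or "wrist"; returns a dict with "frame" (384x512x3 uint8, red, green, blue), "fovy" (degrees; the focal length in pixels is half the picture's height over the tangent of half this angle, whatever the lens; pixels are square), "cx", "cy" (the principal point, pixels), "rvec" (rotation vector, rad) and "tvec" (3), from world to camera coordinates, as OpenCV has them; the wrist camera has in their place "tool_from_camera" (4x4, takes a point from camera to tool coordinates, whose origin is the TCP and whose axes are the flange's). Camera axes: x right, y down, z forward; pixel columns grow to the right and rows downward; lengths in m; the calibration is good to about 2 mm. The wrist camera is an equidistant fisheye: a pixel r from the principal point sees the ray r / f radians off the axis. A picture is of the moment at which its call begins: read the wrist's pose just before it. There is no depth.
- job_done(): hands the job in, once; it reports no verdict.
Trained networks look in a picture, given as the dict that the camera call returned (one of the last four; its "shot" number tells which), for a name from the list of things; names that differ only in an ending like _2 or _b are one class to them, and where a whole thing is asked for, a point or a joint stands for the part that bears it (a point fixed in the world has none). Each returns a list of dicts, best first, with "conf" (0 to 1); they miss things now and then, are a little off and sometimes report something else, mostly with a low value. They report only what shows in the picture. A call takes as long as a camera call. They do not tell look-alikes from the thing itself.
- recognise(picture, name): "pixel" ([column, row] in pixels, amid what is visible of it).
The state is a dict: "t": time; "q": joint angles; "qd": joint speeds; "joint_efforts": joint torques, N m; "eef_pos": TCP position; "ee_rot": TCP orientation; "force": force on the tool from outside, world axes, zero at the start; "moment": the same for the moment, N m; "width": finger opening in m.
Only numpy, scipy, OpenCV 4.12 (cv2) and the standard library are available. Lean on these libraries where they do the work, as an engineer would, in place of code of your own. Each camera call takes 0.05 s, during which the arm holds its last target.

### The job

One of the three rubber centrifuge cushions on the steel plate has gone hard: find it with the hardness tester, pressing the tester upright onto the middle of a cushion with a steady push of about 12 N (never more than 20 N) until its foot sits flush, and keeping it so for half a second while you read the dial (a sound cushion reads below 50, a hardened one above 65). Then set the tester back upright in its stand and put the hardened cushion in the grey discard tray. Leave the two sound cushions where they lie, keep the tester upright and don't disturb the other things on the bench.

Things in the scene. Friction and masses are not known exactly. Their poses are not given: they have to be found in the camera images.
- tester: loose hand hardness tester, 132 mm tall, about 0.27 kg, upright in its stand; origin at the centre of its foot's flat underside, z up, x out of the dial's face. From below: pin, steel foot 32 mm wide and 10 high, neck 18 wide, dial case 56 mm wide (y), 30 to 86 mm up, 11 mm back and 16 mm front in x, then a black block grip 24 (x) by 28 mm (y), 86 to 132 mm up. Keep it upright
- tester_grip (a point): on the tester's axis in the middle of the black grip, 111 mm above the underside of the foot; axes as the tester's
- pin (a joint): how far the sprung pin (6 mm thick) is pushed back into the foot: 0 m standing out 6.5 mm below the foot, 0.0065 m level with it. Spring: 0.5 N at the start, 1 N more per mm. When the foot meets the cushion (flush) the push rises steeply and the pin goes in no farther: it then reads about 2 to 3 mm on a sound cushion, 5.4 mm on the hardened one
- dial (a joint): angle of the dial's needle, driven by the pin: 0 rad at the first mark (reading 0, lower left), clockwise to 4.5 rad at the last (reading 100, lower right), a long mark for every 10; reading = 100 x angle / 4.5. It shows the hardness only while the foot sits flush: a sound cushion reads about 33 to 47, the hardened one about 84
- stand: fixed aluminium rest of the tester: a round cup on a base 84 mm in diameter; origin at the centre of the underside, z up. The cup is 52 mm wide outside, 40 mm inside, flaring to about 50 mm inside at the rim, which is 48 mm up. Its inner ledge, on which the tester's foot stands, is 18 mm up, with a 20 mm hole for the pin
- stand_seat (a point): centre of the stand's inner ledge, 18 mm above the bench: where the middle of the foot's underside belongs
- plate: fixed stainless steel plate, 120 mm (its x) by 360 mm (its y), 8 mm thick, on which the three cushions lie in a row about 110 mm apart along y; origin at the centre of its underside
- cushion_a: loose black rubber cushion of a centrifuge bucket: a disc 48 mm wide, somewhere between 20 and 28 mm high (they are worn unevenly), about 55 g, flat on the steel plate; origin at the centre of its underside, z up. The middle 20 mm of its upper face yields under the pin and springs back; the rim around hardly gives. Which one is hard is told only by pressing
- cushion_b: loose black rubber cushion of a centrifuge bucket: a disc 48 mm wide, somewhere between 20 and 28 mm high (they are worn unevenly), about 55 g, flat on the steel plate; origin at the centre of its underside, z up. The middle 20 mm of its upper face yields under the pin and springs back; the rim around hardly gives. Which one is hard is told only by pressing
- cushion_c: loose black rubber cushion of a centrifuge bucket: a disc 48 mm wide, somewhere between 20 and 28 mm high (they are worn unevenly), about 55 g, flat on the steel plate; origin at the centre of its underside, z up. The middle 20 mm of its upper face yields under the pin and springs back; the rim around hardly gives. Which one is hard is told only by pressing
- tray: heavy fixed open grey plastic discard tray, 120 mm (its x) by 150 mm (its y) and 45 mm high outside, walls 4 mm, inner floor 4 mm up; origin at the centre of its underside. Tray and stand are one on either side of the plate; which is on which side changes
- tray_in (a point): centre of the tray's inner floor, 4 mm above the bench; axes as the tray's
- tube_rack: bystander: loose white rack of capped tubes, 50 mm (x) by 150 mm (y), 78 mm high, origin at the centre of its underside; between the plate and the robot
- bucket: bystander: loose round aluminium centrifuge bucket, 72 mm in diameter (82 mm over its pivots), 74 mm high, open above, origin at the centre of its underside; beyond the plate
- bottle: bystander: loose amber bottle, 44 mm in diameter, 95 mm high, origin at the centre of its underside; beyond the plate
Things that resemble listed ones, but are neither listed nor needed, are in the scene too. What is shaped like the stand but orange is not meant.

How it is judged:
On the way:
1. the tester is pressed upright onto the middle of the hardened cushion, foot flush, with 8 to 20 N, for half a second (contact force between tester and cushion_b between 8 and 20 N and horizontal distance between tester and cushion_b below 0.007 m and z of tester in the frame of cushion_b below 0.023 m and angle between tester's own z axis and vertical below 0.09 rad and value of joint pin above 0.0045 m), for 0.5 s.
At the end, for the whole second after the job is handed in: The hardened cushion rests inside the grey tray (origin within its walls, under 40 mm above its floor); the tester stands in its stand (foot within 8 mm of the ledge's centre and 3 mm of its height, under 5 degrees of tilt); both at rest; the sound cushions lie within 20 mm of where they were (x of cushion_b in the frame of tray_in between -0.055 and 0.055 m and y of cushion_b in the frame of tray_in between -0.07 and 0.07 m and z of cushion_b in the frame of tray_in below 0.04 m and linear speed of each of cushion_b, tester below 0.02 m/s and horizontal distance between tester and stand_seat below 0.008 m and z of tester in the frame of stand_seat below 0.003 m and angle between tester's own z axis and vertical below 0.09 rad and distance of each of cushion_a, cushion_c from where it was at the start of the episode below 0.02 m); the robot touches nothing.
It fails at once if the tester is pressed on a cushion with more than 20 N (contact force between tester and cushion_a above 20 N or contact force between tester and cushion_b above 20 N or contact force between tester and cushion_c above 20 N).
It fails at once if the tester is tipped more than 30 degrees or dropped over (angle between tester's own z axis and vertical above 0.52 rad).
It fails at once if a sound cushion is taken away or shifted more than 20 mm (distance of any of cushion_a, cushion_c from where it was at the start of the episode above 0.02 m).
It fails at once if the tube rack, the bucket or the bottle is moved more than 15 mm or tipped (distance of any of tube_rack, bucket, bottle from where it was at the start of the episode above 0.015 m or angle between any of tube_rack, bucket, bottle's own z axis and vertical above 0.3 rad).
It also fails if it takes over 72 s, if anything falls off the work surface, if the arm or the gripper's body presses on something with over 40 N, if the wrist force passes 120 N, or if a joint passes its speed limit or range.

## Working session

There is one attempt and no reset: what is moved stays moved. The work goes in short steps, Python scripts to look and compute and a tool call to move; the robot and the scene stay as the last step left them, time stands still between calls to the robot, and variables do not carry over. Pictures are saved under pics/ and viewed, and the job is handed in when it is done.

Besides the shell and the picture viewer there is one more tool, called as name(argument=value, ...) on one line, values as JSON. step_arm: Moves the arm, as the interface text tells. Its arguments: {"type":"object","properties":{"commands":{"type":"string"},"jaw":{"type":"number"},"grip_force":{"type":"number"}},"required":["commands"]}

```bash
mkdir -p pics; ls; cat > h.py <<'E'
from station import *
import numpy as np, cv2
from scipy.spatial.transform import Rotation as R
def save(p,name): cv2.imwrite('pics/%s.png'%name, cv2.cvtColor(p if isinstance(p,np.ndarray) else p['frame'],cv2.COLOR_RGB2BGR))
def fpx(p): return p['frame'].shape[0]/2/np.tan(np.radians(p['fovy'])/2)
def ray(p,px,st=None):
    f=fpx(p); d=np.array([px[0]-p['cx'],px[1]-p['cy']])
    if 'rvec' in p:
        Rm=cv2.Rodrigues(np.array(p['rvec'],float))[0]; t=np.array(p['tvec'],float).ravel()
        return -Rm.T@t, Rm.T@np.array([d[0]/f,d[1]/f,1])
    r=np.linalg.norm(d); th=r/f
    v=np.array([*(d/max(r,1e-9)*np.sin(th)),np.cos(th)])
    T=np.array(p['tool_from_camera']); Rt=R.from_euler('xyz',st['ee_rot']).as_matrix()
    return Rt@T[:3,3]+np.array(st['eef_pos']), Rt@T[:3,:3]@v
def at_z(p,px,z,st=None):
    o,v=ray(p,px,st); return o+v*(z-o[2])/v[2]
def proj(p,X,st=None):
    f=fpx(p)
    if 'rvec' in p:
        c=cv2.Rodrigues(np.array(p['rvec'],float))[0]@np.array(X)+np.array(p['tvec'],float).ravel()
        return np.array([p['cx']+f*c[0]/c[2],p['cy']+f*c[1]/c[2]])
    T=np.array(p['tool_from_camera']); Rt=R.from_euler('xyz',st['ee_rot']).as_matrix()
    c=T[:3,:3].T@(Rt.T@(np.array(X)-np.array(st['eef_pos']))-T[:3,3])
    r=np.linalg.norm(c[:2]); th=np.arctan2(r,c[2]); return np.array([p['cx'],p['cy']])+f*th*c[:2]/r
def tri(rays):
    A=np.zeros((3,3));b=np.zeros(3)
    for o,v in rays:
        v=v/np.linalg.norm(v);P=np.eye(3)-np.outer(v,v);A+=P;b+=P@o
    return np.linalg.solve(A,b)
E
python3 - <<'E'
from h import *
s=get_state(); print({k:np.round(v,3).tolist() for k,v in s.items()})
for n in ['side','top','wrist']:
    p=grab_frame(n); save(p,n+'0'); print(n,p['fovy'],p['cx'],p['cy'],fpx(p))
    for k in ['tester','tester_grip','stand','plate','cushion_a','tray','tube_rack','bucket','bottle']:
        r=recognise(p,k); print(' ',k,[(np.round(x['pixel']).tolist(),round(x['conf'],2)) for x in r])
    if n=='wrist': print(np.round(p['tool_from_camera'],3).tolist())
E
```

```text
pics
{'t': 0.0, 'q': [-0.849, 0.359, 0.011, -0.0, -1.224, -0.288], 'qd': [0.001, -0.0, 0.003, -0.001, 0.001, -0.0], 'joint_efforts': [-0.004, -58.272, 29.306, 6.997, 0.007, -0.0], 'eef_pos': [0.283, -0.612, 0.251], 'ee_rot': [3.14, -0.0, -2.708], 'force': [0.256, -0.597, 0.007], 'moment': [-0.048, -0.02, 0.018], 'width': 0.088}
side 42.38941640846284 264.4011248344527 195.08092633333186 495.14118594034016
  tester [([322.0, 137.0], 0.76), ([330.0, 238.0], 0.6), ([266.0, 215.0], 0.56)]
  tester_grip [([324.0, 137.0], 0.92)]
  stand [([325.0, 158.0], 0.95), ([284.0, 151.0], 0.7)]
  plate [([258.0, 230.0], 0.9)]
  cushion_a [([266.0, 212.0], 0.81), ([266.0, 191.0], 0.77), ([256.0, 243.0], 0.56)]
  tray [([249.0, 333.0], 0.65)]
  tube_rack [([330.0, 237.0], 0.89)]
  bucket [([177.0, 261.0], 0.69)]
  bottle [([248.0, 333.0], 0.43)]
top 44.739181543377086 256.61955164547487 184.50004486682585 466.5295572940863
  tester [([403.0, 229.0], 0.76), ([387.0, 226.0], 0.71), ([120.0, 204.0], 0.6), ([223.0, 186.0], 0.59), ([246.0, 258.0], 0.29)]
  tester_grip [([404.0, 233.0], 0.59), ([177.0, 113.0], 0.15)]
  stand [([389.0, 229.0], 0.9), ([393.0, 179.0], 0.83)]
  plate [([262.0, 176.0], 0.79)]
  cushion_a [([223.0, 184.0], 0.71), ([310.0, 172.0], 0.7), ([120.0, 201.0], 0.61), ([272.0, 185.0], 0.55)]
  tray [([121.0, 202.0], 0.84)]
  tube_rack []
  bucket [([178.0, 114.0], 0.77)]
  bottle [([340.0, 106.0], 0.75), ([270.0, 185.0], 0.25)]
wrist 65.70646984690485 250.84473179741198 192.90109413767408 297.3186396354542
  tester []
  tester_grip []
  stand []
  plate []
  cushion_a []
  tray []
  tube_rack []
  bucket []
  bottle []
[[-0.001, -0.96, -0.28, 0.076], [1.0, -0.0, -0.0, -0.0], [0.0, -0.28, 0.96, -0.133], [0.0, 0.0, 0.0, 1.0]]
```

View pics/side0.png

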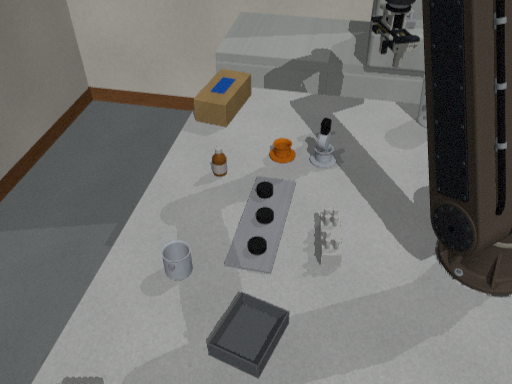

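View pics/top0.png

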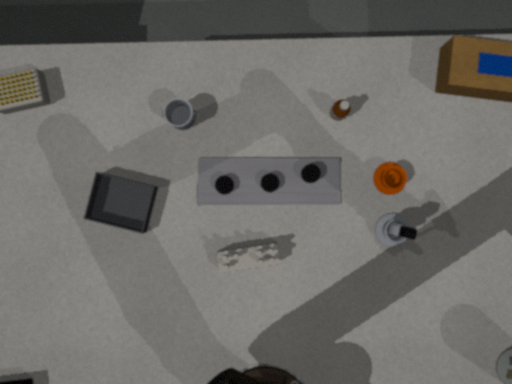

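```bash
python3 - <<'E'
from h import *
import pickle
p=grab_frame('top'); s=grab_frame('side'); pickle.dump((p,s),open('init.pkl','wb'))
for n,px,z in [('cushL',(223,185),.031),('cushM',(271,185),.031),('cushR',(310,172),.031),('stand',(389,229),.04),('orange',(393,179),.04),('grip',(404,233),.14),('tray',(121,203),.02),('bucket',(178,114),.07),('bottle',(340,106),.09)]:
    print(n,np.round(at_z(p,px,z),3))
for n,x in [('top',p),('side',s)]: print(n, np.round(ray(x,(256,192)),3))
save(cv2.resize(p['frame'][150:280,330:460],None,fx=4,fy=4),'tc'); save(cv2.resize(s['frame'][90:290,170:400],None,fx=3,fy=3,interpolation=2),'sc')
save(cv2.resize(p['frame'][80:250,60:330],None,fx=2.9,fy=2.9,interpolation=2),'tc2')
E
```

```text
cushL [0.572 0.09  0.031]
cushM [ 0.569 -0.029  0.031]
cushR [ 0.599 -0.127  0.031]
stand [ 0.454 -0.316  0.04 ]
orange [ 0.577 -0.33   0.04 ]
grip [ 0.451 -0.321  0.14 ]
tray [0.533 0.347 0.02 ]
bucket [0.744 0.192 0.07 ]
bottle [ 0.75  -0.195  0.09 ]
top [[ 0.526  0.006  1.188]
 [ 0.023  0.002 -1.   ]]
side [[ 0.38   0.942  0.948]
 [ 0.167 -0.74  -0.652]]
```

View pics/tc.png

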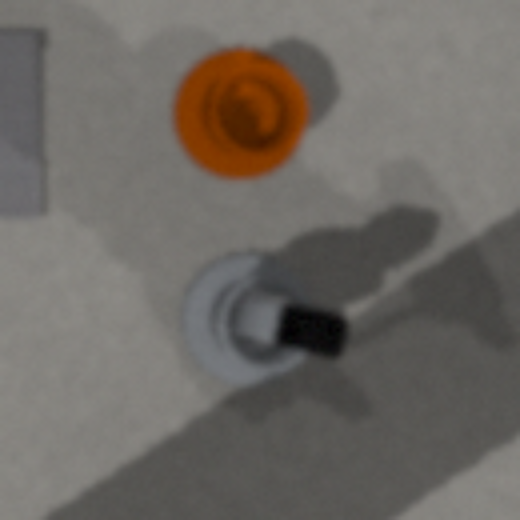

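View pics/sc.png

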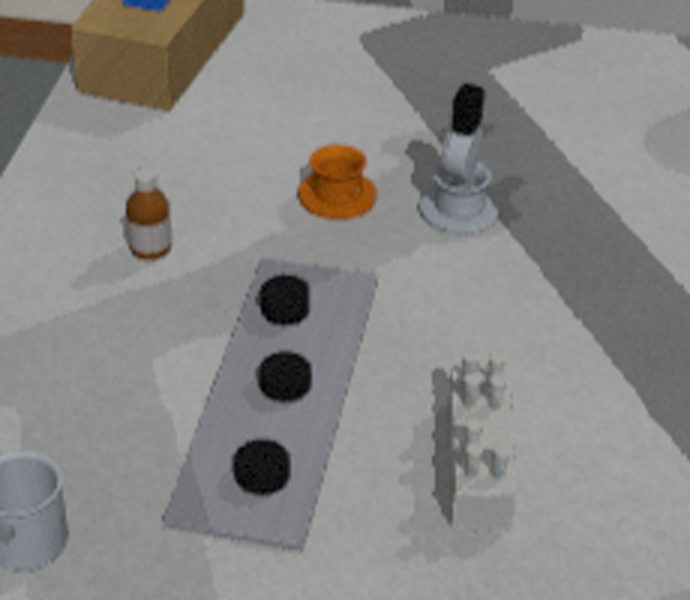

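View pics/tc2.png

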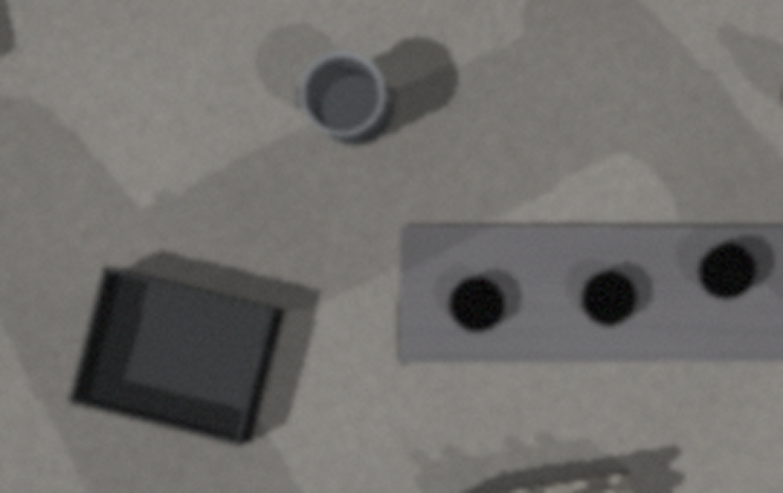

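The scene from the pictures:
- **Tester in the silver stand:** top (389,229), side (325,150). This is the one I want.
- **Could be mistaken for it:** the orange stand at top (391,178), side (283,150), which the crops show is empty. The black tube in the silver stand is the tester's grip.
- **Cushions:** top (223,185), (271,182) and (310,172).
- **Tray:** top (121,203). The box at (20,88) is a different, yellow-dotted rack.

Next I'll move above the tester and look with the wrist camera.

```bash
cat >> h.py <<'E'
def plan(tgt,yaw=None,n=None,vmax=55):
    s=get_state(); p=np.array(s['eef_pos']); r=s['ee_rot']; y0=r[2]
    y1=y0 if yaw is None else yaw
    dy=(y1-y0+np.pi)%(2*np.pi)-np.pi
    d=np.array(tgt)-p
    m=max(int(np.ceil(np.linalg.norm(d)*1000/vmax)),int(np.ceil(abs(dy)/.17)),1) if n is None else n
    rows=[];Rc=R.from_euler('xyz',r)
    # level correction in first row
    for i in range(m):
        l=Rc.as_matrix().T@(d/m)*1000
        rows.append('%.1f %.1f %.1f 0 0 %.4f'%(*l,-dy/m))
        Rc=Rc*R.from_rotvec([0,0,-dy/m])
    print('pos',np.round(p,4),'rot',np.round(r,4),'t',s['t'],'F',np.round(s['force'],1))
    for i in range(0,m,8): print('; '.join(rows[i:i+8]))
E
python3 - <<'E'
from h import *
plan([.454,-.314,.29])
E
```

```text
pos [ 0.2837 -0.6125  0.2515] rot [ 3.1416  0.     -2.7078] t 1.6 F [ 0.2 -0.2  0.2]
-40.0 28.5 -5.5 0 0 -0.0000; -40.0 28.5 -5.5 0 0 -0.0000; -40.0 28.5 -5.5 0 0 -0.0000; -40.0 28.5 -5.5 0 0 -0.0000; -40.0 28.5 -5.5 0 0 -0.0000; -40.0 28.5 -5.5 0 0 -0.0000; -40.0 28.5 -5.5 0 0 -0.0000
```

step_arm(commands="-40 28.5 -5.5 0 0 0; -40 28.5 -5.5 0 0 0; -40 28.5 -5.5 0 0 0; -40 28.5 -5.5 0 0 0; -40 28.5 -5.5 0 0 0; -40 28.5 -5.5 0 0 0; -40 28.5 -5.5 0 0 0; 0 0 0 0 0 0", jaw=80)

```text
t: 2.6
eef_pos: [0.4555, -0.3115, 0.2909]
ee_rot: [-3.141, 0.001, -2.704]
force: [0.4, -0.8, 0.1]
width: 0.0802
```

```bash
python3 - <<'E'
from h import *
s=get_state(); p=grab_frame('wrist'); save(cv2.resize(p['frame'],None,fx=1.5,fy=1.5),'w1'); print(s['t'],np.round(s['eef_pos'],4),np.round(s['ee_rot'],3))
for X in [(.454,-.314,.15),(.454,-.314,.04)]: print(proj(p,X,s)*1.5)
E
```

```text
2.6 [ 0.4555 -0.3115  0.2909] [-3.141e+00  1.000e-03 -2.704e+00]
[374.62378764 280.01880741]
[375.23361946 247.16461899]
```

View pics/w1.png

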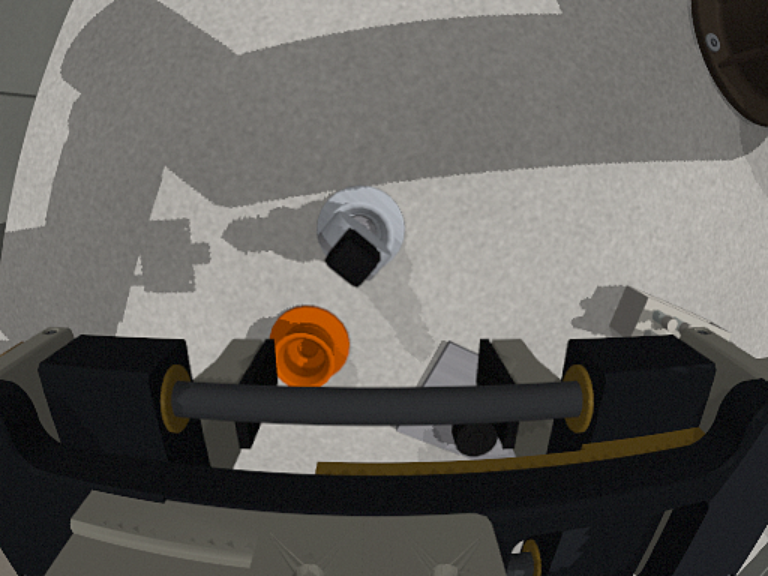

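```bash
python3 - <<'E'
from h import *
s=get_state(); p=grab_frame('wrist'); save(cv2.resize(p['frame'][110:210,190:290],None,fx=6,fy=6,interpolation=2),'w1c')
print(at_z(p,(353/1.5,257/1.5),.15,s), at_z(p,(361/1.5,229/1.5),.03,s))
E
```

```text
[ 0.44517505 -0.33372555  0.15      ] [ 0.44509228 -0.33277397  0.03      ]
```

View pics/w1c.png

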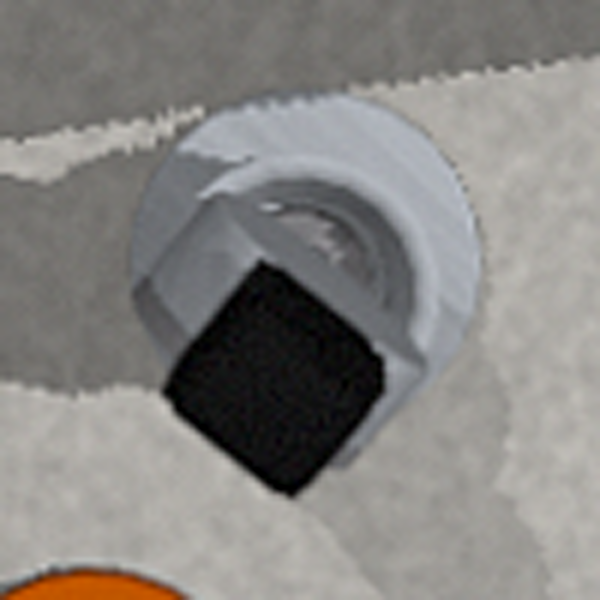

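```bash
python3 - <<'E'
from h import *
s=get_state(); p=grab_frame('wrist')
f=lambda c:(c[0]/6+190,c[1]/6+110)
A=at_z(p,f((275,380)),.15,s);print(A)
g=[at_z(p,f(c),.15,s) for c in [(265,262),(385,360),(290,495),(165,390)]]
print(np.round(g,4), np.mean(g,0)); 
for i in range(4): d=g[(i+1)%4]-g[i]; print(np.linalg.norm(d),np.arctan2(d[1],d[0]))
c=[at_z(p,f(c),.104,s) for c in [(215,195),(425,365),(350,465),(135,295)]]
print(np.round(c,4),np.mean(c,0)-np.mean(g,0))
for i in range(4): d=c[(i+1)%4]-c[i]; print(np.linalg.norm(d),np.arctan2(d[1],d[0]))
E
```

```text
[ 0.44593528 -0.33326186  0.15      ]
[[ 0.4295 -0.3424  0.15  ]
 [ 0.4358 -0.319   0.15  ]
 [ 0.4621 -0.3234  0.15  ]
 [ 0.4547 -0.3484  0.15  ]] [ 0.44550743 -0.33328185  0.15      ]
0.024244951351798695 1.3091369473908803
0.026680119154478852 -0.16701596892553267
0.026081643716286157 -1.8584709702522848
0.025891560378320355 2.906719820149284
[[ 0.4296 -0.355   0.104 ]
 [ 0.4421 -0.3074  0.104 ]
 [ 0.4651 -0.3119  0.104 ]
 [ 0.4524 -0.3609  0.104 ]] [ 0.00179328 -0.00052615 -0.046     ]
0.04923866647083697 1.3142525700456238
0.023435286232724784 -0.1927277949373342
0.05065526083426564 -1.8240089022858883
0.02355645399383529 2.8883693149820853
```

The grip's axis and the stand agree at about (0.4455, -0.333). The dial case is offset toward world +x, so the dial should face about yaw -0.23. I'll turn the tool so that the camera ends up on that side.

step_arm(commands="2 0 0 0 0 -0.177; 0 0 0 0 0 -0.177; 0 0 0 0 0 -0.177; 0 0 0 0 0 -0.177; 0 0 0 0 0 -0.177; 0 0 0 0 0 -0.177; 0 0 0 0 0 -0.177; 0 0 0 0 0 -0.177")

```text
t: 3.75
eef_pos: [0.4512, -0.3158, 0.2897]
ee_rot: [3.141, 0.0, -1.288]
force: [0.4, 0.3, 0.5]
width: 0.0796
```

step_arm(commands="0 0 0 0 0 -0.177; 0 0 0 0 0 -0.177; 0 0 0 0 0 -0.177; 0 0 0 0 0 -0.177; 0 0 0 0 0 -0.177; 0 0 0 0 0 -0.177; 0 0 0 0 0 0")

```text
t: 4.62
eef_pos: [0.4514, -0.3156, 0.2898]
ee_rot: [3.142, 0.001, -0.233]
force: [0.4, -0.3, 0.5]
width: 0.0801
```

```bash
python3 - <<'E'
from h import *
s=get_state(); p=grab_frame('wrist'); print(s['t'],np.round(s['eef_pos'],4),np.round(s['ee_rot'],3),np.round(s['q'],2))
c=proj(p,(.4455,-.333,.104),s);print(c)
import pickle; pickle.dump((s,p),open('w2.pkl','wb'))
save(cv2.resize(p['frame'],None,fx=1.5,fy=1.5),'w2')
c=c.astype(int);save(cv2.resize(p['frame'][c[1]-60:c[1]+60,c[0]-60:c[0]+60],None,fx=5,fy=5,interpolation=2),'w2c')
E
```

```text
4.625 [ 0.4514 -0.3156  0.2898] [ 3.142e+00  1.000e-03 -2.330e-01] [-0.25  0.13 -0.2   0.   -1.24  1.59]
[266.74721832 178.91011385]
```

View pics/w2c.png

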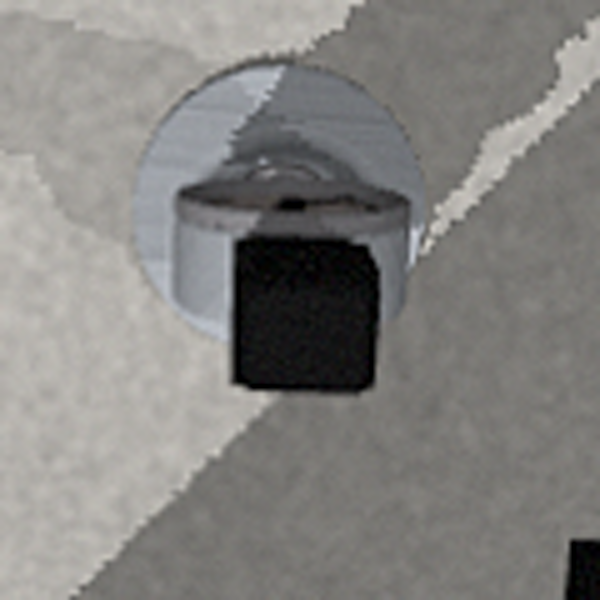

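The dial face is now on the camera's side, at crop (290,205), and the grip edges are square with the tool. I'll measure once more and then go down.

```bash
python3 - <<'E'
from h import *
import pickle
s,p=pickle.load(open('w2.pkl','rb'))
c=proj(p,(.4455,-.333,.104),s).astype(int)
f=lambda q:(q[0]/5+c[0]-60,q[1]/5+c[1]-60)
g=[at_z(p,f(q),.15,s) for q in [(233,240),(375,240),(377,390),(233,388)]]; print(np.round(g,4),np.mean(g,0))
print('stand',at_z(p,f((280,201)),.0,s),[at_z(p,f(q),.004,s)for q in [(133,200),(425,210),(283,62)]])
plan([.4455,-.333,.200]); plan([.4455,-.333,.200],n=3)
E
```

```text
[[ 0.472  -0.323   0.15  ]
 [ 0.466  -0.3489  0.15  ]
 [ 0.4371 -0.3432  0.15  ]
 [ 0.4439 -0.3163  0.15  ]] [ 0.45476231 -0.33283175  0.15      ]
stand [ 0.45134145 -0.33284639  0.        ] [array([ 0.46204961, -0.29212557,  0.004     ]), array([ 0.44010134, -0.3729246 ,  0.004     ]), array([ 0.49060498, -0.34262217,  0.004     ])]
pos [ 0.4515 -0.3154  0.2898] rot [ 3.1416e+00  5.0000e-04 -2.3530e-01] t 4.675 F [-0.1 -0.9  0.1]
-0.8 9.2 44.9 0 0 -0.0000; -0.8 9.2 44.9 0 0 -0.0000
pos [ 0.4515 -0.3154  0.2898] rot [ 3.1416e+00  5.0000e-04 -2.3530e-01] t 4.675 F [-0.1 -0.9  0.1]
-0.6 6.2 29.9 0 0 -0.0000; -0.6 6.2 29.9 0 0 -0.0000; -0.6 6.2 29.9 0 0 -0.0000
```

```bash
python3 - <<'E'
from h import *
plan([.4495,-.333,.190]); plan([.4495,-.333,.137],n=4)
E
```

```text
pos [ 0.4515 -0.3154  0.2898] rot [ 3.1416e+00  5.0000e-04 -2.3530e-01] t 4.675 F [-0.1 -0.9  0.1]
1.1 8.8 49.9 0 0 -0.0000; 1.1 8.8 49.9 0 0 -0.0000
pos [ 0.4515 -0.3154  0.2898] rot [ 3.1416e+00  5.0000e-04 -2.3530e-01] t 4.675 F [-0.1 -0.9  0.1]
0.6 4.4 38.2 0 0 -0.0000; 0.6 4.4 38.2 0 0 -0.0000; 0.6 4.4 38.2 0 0 -0.0000; 0.6 4.4 38.2 0 0 -0.0000
```

step_arm(commands="1 9 40 0 0 0; 1 9 40 0 0 0; 0 0 36 0 0 0; 0 0 36.7 0 0 0; 0 0 0 0 0 0")

```text
t: 5.3
eef_pos: [0.4479, -0.3323, 0.1349]
ee_rot: [-3.141, 0.006, -0.234]
force: [-0.6, 0.6, 0.6]
width: 0.0803
```

```bash
python3 - <<'E'
from h import *
s=get_state(); p=grab_frame('wrist'); print(s['t'],np.round(s['eef_pos'],4),np.round(s['ee_rot'],3),s['force'])
save(cv2.resize(p['frame'],None,fx=1.5,fy=1.5),'w3')
E
```

```text
5.3 [ 0.4479 -0.3323  0.1349] [-3.141  0.006 -0.234] [-0.5896438   0.61780933  0.62991643]
```

View pics/w3.png

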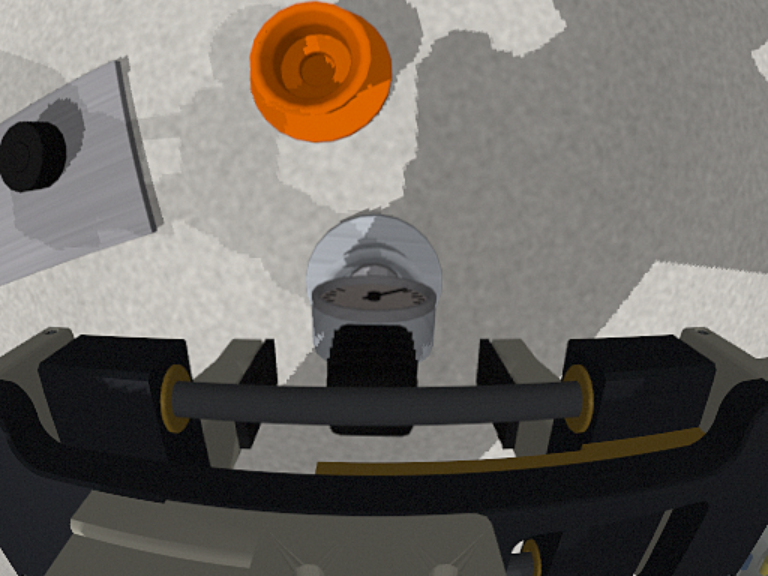

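The dial is readable (needle at 0, about (385,293)), and the grip sits between the fingers about 1.5 mm to the left. I'll shift and close.

step_arm(commands="1 -1.5 0 0 0 0; 0 0 0 0 0 0; 0 0 0 0 0 0; 0 0 0 0 0 0; 0 0 0 0 0 0; 0 0 0 0 0 0", jaw=20, grip_force=40)

```text
t: 6.1
eef_pos: [0.4512, -0.3314, 0.1374]
ee_rot: [3.142, -0.0, -0.23]
force: [0.1, -0.9, 0.6]
width: 0.0278
```

```bash
python3 - <<'E'
from h import *
s=get_state(); print(s['t'],np.round(s['eef_pos'],4),np.round(s['ee_rot'],4),np.round(s['force'],2),np.round(s['moment'],3),s['width'],s['q'][5])
E
```

```text
6.1 [ 0.4512 -0.3314  0.1374] [ 3.1415 -0.     -0.2297] [ 0.09 -0.86  0.6 ] [-0.106  0.249  0.012] 0.027771784478182245 1.6246927602458567
```

The tester is gripped at 27.8 mm. Before lifting, I'll locate the cushions precisely from the initial top and side images, at no clock cost.

```bash
python3 - <<'E'
from h import *
import pickle
p,s=pickle.load(open('init.pkl','rb'))
print('stand',at_z(p,(392.5,229.7),.0))
res={}
for n,im,box,(zlo) in [('top',p,(150,210,195,345),.02),('side',s,(175,260,235,285),.02)]:
    g=cv2.cvtColor(im['frame'],cv2.COLOR_RGB2GRAY); r0,r1,c0,c1=box
    m=(g[r0:r1,c0:c1]<38).astype(np.uint8)
    k,l,st,ce=cv2.connectedComponentsWithStats(m)
    for i in range(1,k):
        if st[i,4]>60:
            c=ce[i]+[c0,r0]; print(n,st[i],c,np.round(at_z(im,c,.02),4)); res.setdefault(n,[]).append(ray(im,c))
for a,b in zip(sorted(res['top'],key=lambda r:r[1][1]),sorted(res['side'],key=lambda r:-r[1][2]) if 0 else sorted(res['side'],key=lambda r:r[1][1]/-r[1][2])): print(tri([a,b]))
E
```

```text
stand [ 0.44971539 -0.33570654  0.        ]
top [107  14  19  18 258] [310.63953488 172.80620155] [ 0.5977 -0.1295  0.02  ]
top [ 67  24  17  18 237] [269.86075949 182.11814346] [ 0.5766 -0.0268  0.02  ]
top [ 21  26  18  17 241] [224.1659751  184.24896266] [0.5738 0.0878 0.02  ]
side [ 22   7  16  16 212] [264.24056604 189.54716981] [ 0.5971 -0.1279  0.02  ]
side [ 22  33  16  16 215] [264.49767442 215.10232558] [ 0.575  -0.0225  0.02  ]
side [ 13  62  18  18 262] [256.67175573 245.17175573] [0.5724 0.0913 0.02  ]
[ 0.5976117  -0.12975747  0.01836715]
[ 0.57632035 -0.02696418  0.01565982]
[0.57351226 0.08800712 0.01638116]
```

step_arm(commands="0 0 -20 0 0 0; 0 0 -50 0 0 0; 0 0 -30 0 0 0; 0 0 0 0 0 0")

```text
t: 6.6
eef_pos: [0.4522, -0.3317, 0.2395]
ee_rot: [3.141, -0.004, -0.23]
force: [0.7, 1.2, -2.5]
width: 0.0279
```

```bash
python3 - <<'E'
from h import *
plan([.5992,-.1299,.200])
E
```

```text
pos [ 0.4522 -0.3317  0.2395] rot [ 3.1412 -0.0041 -0.2297] t 6.6 F [ 0.7  1.2 -2.5]
19.4 -46.0 8.0 0 0 -0.0000; 19.4 -46.0 8.0 0 0 -0.0000; 19.4 -46.0 8.0 0 0 -0.0000; 19.4 -46.0 8.0 0 0 -0.0000; 19.4 -46.0 8.0 0 0 -0.0000
```

step_arm(commands="13 -30 0 0 0 0; 19.4 -46 0 0 0 0; 19.4 -46 7 0 0 0; 19.4 -46 11 0 0 0; 16 -38 12 0 0 0; 10 -24 10 0 0 0; 0 0 0 0 0 0; 0 0 0 0 0 0")

```text
t: 7.6
eef_pos: [0.5977, -0.1299, 0.1966]
ee_rot: [3.141, 0.002, -0.23]
force: [-0.2, -0.8, -2.4]
width: 0.0279
```

```bash
python3 - <<'E'
from h import *
s=get_state(); p=grab_frame('wrist'); print(s['t'],np.round(s['eef_pos'],4),np.round(s['ee_rot'],4),np.round(s['force'],2),np.round(s['moment'],2))
save(cv2.resize(p['frame'],None,fx=1.5,fy=1.5),'w4'); plan([.5992,-.1299,.170])
print(proj(p,(.5975,-.1295,.03),s)*1.5)
E
```

```text
7.6 [ 0.5977 -0.1299  0.1966] [ 3.1411e+00  1.5000e-03 -2.3000e-01] [-0.2  -0.76 -2.38] [-0.2   0.13 -0.02]
pos [ 0.5977 -0.1302  0.1971] rot [ 3.1414e+00  7.0000e-04 -2.3050e-01] t 7.65 F [ 0.1  0.4 -2. ]
1.4 -0.6 27.1 0 0 -0.0000
[374.63760699 272.60625922]
```

View pics/w4.png

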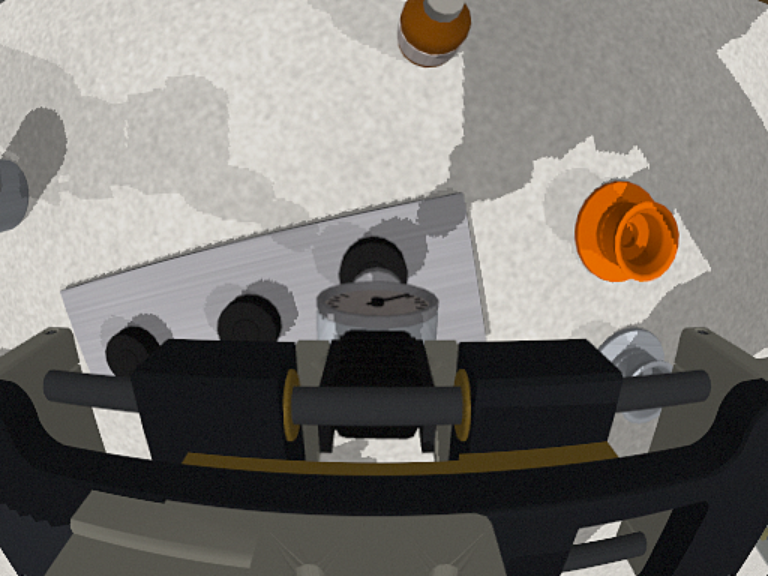

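Cushion R at (373,262) is centred under the foot. Going down.

step_arm(commands="1 -0.5 16 0 0 0; 0 0 14 0 0 0; 0 0 2 0 0 0; 0 0 0 0 0 0")

```text
t: 8.15
eef_pos: [0.5993, -0.1295, 0.1651]
ee_rot: [3.141, 0.0, -0.23]
force: [-0.8, -0.1, -2.3]
width: 0.0281
```

step_arm(commands="0 0 1 0 0 0; 0 0 1 0 0 0; 0 0 1 0 0 0; 0 0 0 0 0 0")

```text
t: 8.65
eef_pos: [0.5993, -0.1292, 0.1624]
ee_rot: [-3.142, -0.0, -0.23]
force: [-0.2, -0.8, -2.7]
width: 0.0279
```

step_arm(commands="0 0 1 0 0 0; 0 0 1 0 0 0; 0 0 1 0 0 0; 0 0 0 0 0 0")

```text
t: 9.15
eef_pos: [0.5994, -0.1293, 0.1594]
ee_rot: [3.142, -0.0, -0.23]
force: [-1.1, 1.0, -2.3]
width: 0.0277
```

step_arm(commands="0 0 1 0 0 0; 0 0 0 0 0 0")

```text
t: 9.4
eef_pos: [0.5994, -0.1293, 0.1584]
ee_rot: [3.142, -0.0, -0.23]
force: [-0.4, 0.3, -1.9]
width: 0.028
```

step_arm(commands="0 0 1 0 0 0; 0 0 0 0 0 0")

```text
t: 9.65
eef_pos: [0.5994, -0.1293, 0.1574]
ee_rot: [-3.142, -0.0, -0.23]
force: [-0.4, -0.0, -1.6]
width: 0.0282
```

step_arm(commands="0 0 1 0 0 0; 0 0 0 0 0 0")

```text
t: 9.9
eef_pos: [0.5994, -0.1293, 0.1563]
ee_rot: [3.142, -0.0, -0.23]
force: [-0.8, 0.6, -0.3]
width: 0.0281
```

step_arm(commands="0 0 1 0 0 0; 0 0 0 0 0 0")

```text
t: 10.15
eef_pos: [0.5994, -0.1293, 0.1554]
ee_rot: [-3.142, -0.0, -0.23]
force: [-0.4, 1.3, -1.2]
width: 0.0279
```

```bash
cat >> h.py <<'E'
def dial(name):
    s=get_state(); p=grab_frame('wrist'); print(s['t'],np.round(s['eef_pos'],4),'F',np.round(s['force'],2))
    save(np.rot90(cv2.resize(p['frame'][165:255,195:305],None,fx=6,fy=6,interpolation=2),2).copy(),name)
E
python3 -c "
from h import *
dial('d1')"
```

```text
10.15 [ 0.5994 -0.1293  0.1554] F [-0.37  1.26 -1.2 ]
```

View pics/d1.png

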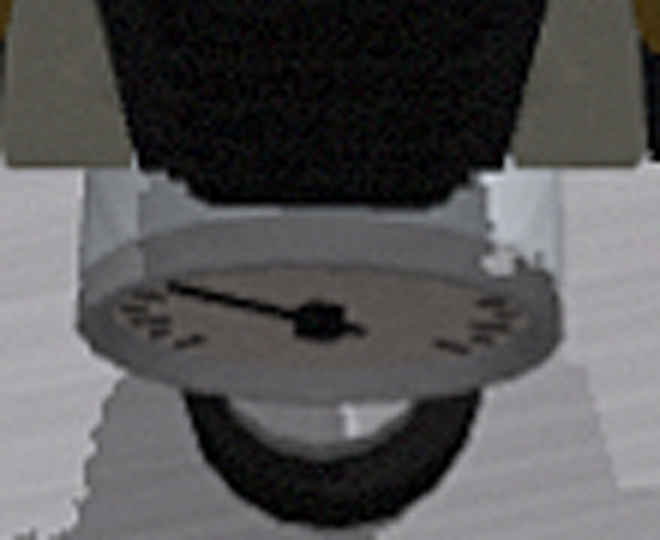

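The needle has moved to about 32, so the pin is in contact. Continuing in 0.5 mm steps.

step_arm(commands="0 0 0.5 0 0 0; 0 0 0 0 0 0")

```text
t: 10.45
eef_pos: [0.5994, -0.1293, 0.1549]
ee_rot: [3.142, -0.0, -0.23]
force: [0.2, 0.6, 0.5]
width: 0.0277
```

step_arm(commands="0 0 0.5 0 0 0; 0 0 0 0 0 0")

```text
t: 10.7
eef_pos: [0.5994, -0.1293, 0.1544]
ee_rot: [3.142, -0.0, -0.23]
force: [0.3, -0.2, -0.1]
width: 0.0278
```

```bash
python3 -c "
from h import *
dial('d2')"
```

```text
10.7 [ 0.5994 -0.1293  0.1544] F [ 0.34 -0.17 -0.12]
```

View pics/d2.png

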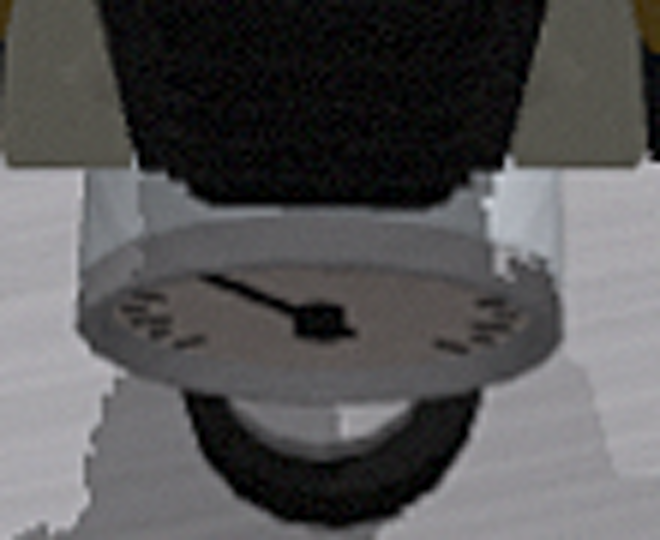

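step_arm(commands="0 0 0.5 0 0 0; 0 0 0 0 0 0")

```text
t: 11.0
eef_pos: [0.5995, -0.1293, 0.1542]
ee_rot: [3.142, -0.0, -0.23]
force: [-0.7, 0.1, 3.6]
width: 0.0277
```

step_arm(commands="0 0 0.5 0 0 0; 0 0 0 0 0 0")

```text
t: 11.25
eef_pos: [0.5996, -0.1293, 0.1541]
ee_rot: [3.142, -0.001, -0.23]
force: [-1.7, 1.0, 5.7]
width: 0.0281
```

step_arm(commands="0 0 0.3 0 0 0; 0 0 0 0 0 0")

```text
t: 11.5
eef_pos: [0.5996, -0.1293, 0.154]
ee_rot: [3.142, -0.001, -0.229]
force: [-2.0, 1.5, 7.3]
width: 0.0279
```

step_arm(commands="0 0 0.4 0 0 0; 0 0 0 0 0 0; 0 0 0 0 0 0; 0 0 0 0 0 0; 0 0 0 0 0 0")

```text
t: 12.12
eef_pos: [0.5997, -0.1294, 0.1539]
ee_rot: [3.142, -0.001, -0.229]
force: [-3.4, 0.9, 11.3]
width: 0.0285
```

```bash
python3 -c "
from h import *
dial('d3')"
```

```text
12.125 [ 0.5997 -0.1294  0.1539] F [-3.44  0.95 11.26]
```

View pics/d3.png

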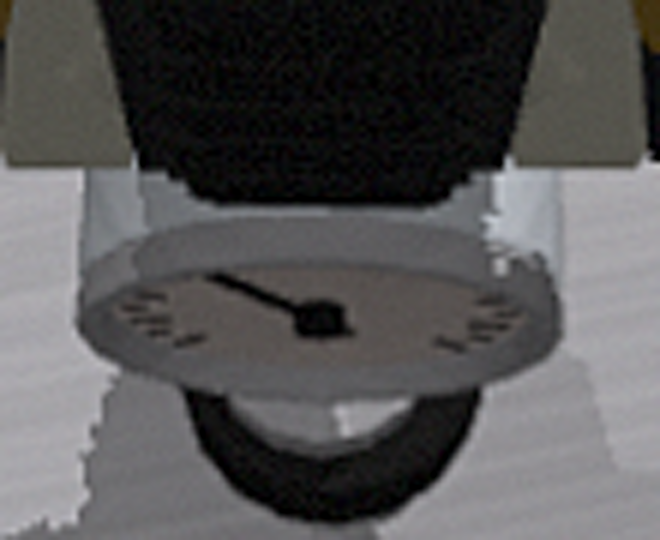

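Cushion R reads about 38 with the foot flush at a net push of about 13 N, so it is sound. Lifting and moving to the middle cushion.

step_arm(commands="0 0 -3 0 0 0; 0 0 -15 0 0 0; 0 0 -17 0 0 0; 0 0 0 0 0 0")

```text
t: 12.68
eef_pos: [0.6004, -0.1293, 0.1897]
ee_rot: [-3.141, -0.003, -0.23]
force: [-0.6, -1.0, -3.0]
width: 0.0284
```

```bash
python3 -c "
from h import *
plan([.578,-.025,.186],yaw=-.23); plan([.578,-.025,.186],yaw=-.23,n=4)"
```

```text
pos [ 0.6004 -0.1293  0.1897] rot [-3.1408 -0.0033 -0.2297] t 12.675 F [-0.6 -1.  -3. ]
-22.8 -48.2 1.8 0 0 0.0002; -22.8 -48.2 1.8 0 0 0.0002
pos [ 0.6004 -0.1293  0.1897] rot [-3.1408 -0.0033 -0.2297] t 12.675 F [-0.6 -1.  -3. ]
-11.4 -24.1 0.9 0 0 0.0001; -11.4 -24.1 0.9 0 0 0.0001; -11.4 -24.1 0.9 0 0 0.0001; -11.4 -24.1 0.9 0 0 0.0001
```

step_arm(commands="-9 -20 0 0 0 0; -14 -28 0 0 0 0; -13 -28 7 0 0 0; -9.6 -20.4 8 0 0 0; 0 0 6 0 0 0; 0 0 0 0 0 0")

```text
t: 13.42
eef_pos: [0.5766, -0.0253, 0.1661]
ee_rot: [3.141, 0.001, -0.23]
force: [-0.6, 0.7, -2.3]
width: 0.0276
```

```bash
python3 -c "
from h import *
dial('d4')"
```

```text
13.425 [ 0.5766 -0.0253  0.1661] F [-0.61  0.66 -2.3 ]
```

View pics/d4.png

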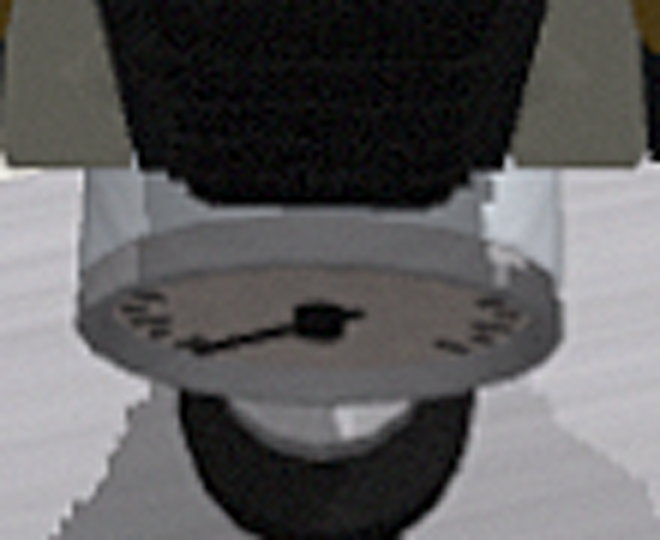

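step_arm(commands="0 0 2 0 0 0; 0 0 1 0 0 0; 0 0 1 0 0 0; 0 0 0 0 0 0")

```text
t: 13.98
eef_pos: [0.5769, -0.0252, 0.1626]
ee_rot: [3.142, 0.0, -0.23]
force: [0.3, 0.5, -3.3]
width: 0.0279
```

step_arm(commands="0 0 1 0 0 0; 0 0 1 0 0 0; 0 0 0 0 0 0")

```text
t: 14.35
eef_pos: [0.5769, -0.025, 0.1606]
ee_rot: [3.142, 0.0, -0.23]
force: [0.4, 0.2, -3.3]
width: 0.0279
```

step_arm(commands="0 0 1 0 0 0; 0 0 1 0 0 0; 0 0 0 0 0 0")

```text
t: 14.72
eef_pos: [0.5768, -0.025, 0.1586]
ee_rot: [3.142, 0.0, -0.23]
force: [0.6, -0.4, -3.2]
width: 0.0282
```

step_arm(commands="0 0 1 0 0 0; 0 0 0 0 0 0")

```text
t: 14.98
eef_pos: [0.5769, -0.025, 0.1576]
ee_rot: [3.142, 0.0, -0.23]
force: [-0.1, -0.6, -2.5]
width: 0.0278
```

step_arm(commands="0 0 1 0 0 0; 0 0 0 0 0 0")

```text
t: 15.22
eef_pos: [0.5769, -0.025, 0.1565]
ee_rot: [3.142, 0.0, -0.23]
force: [-0.1, -0.3, -3.1]
width: 0.0279
```

step_arm(commands="0 0 1 0 0 0; 0 0 0 0 0 0")

```text
t: 15.48
eef_pos: [0.5769, -0.025, 0.1556]
ee_rot: [3.142, 0.0, -0.23]
force: [0.1, 0.4, -2.5]
width: 0.0282
```

step_arm(commands="0 0 1 0 0 0; 0 0 0 0 0 0")

```text
t: 15.72
eef_pos: [0.577, -0.025, 0.1547]
ee_rot: [3.142, -0.0, -0.23]
force: [0.2, -0.1, -2.4]
width: 0.028
```

```bash
python3 -c "
from h import *
dial('d5')"
```

```text
15.725 [ 0.577  -0.025   0.1547] F [ 0.21 -0.1  -2.44]
```

View pics/d5.png

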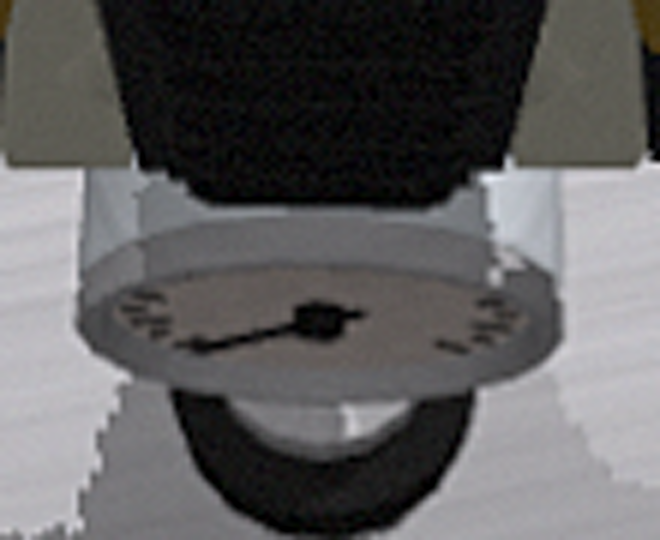

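step_arm(commands="0 0 1 0 0 0; 0 0 1 0 0 0; 0 0 0 0 0 0")

```text
t: 16.15
eef_pos: [0.577, -0.025, 0.1527]
ee_rot: [3.142, -0.0, -0.23]
force: [0.1, 0.9, -0.9]
width: 0.0278
```

step_arm(commands="0 0 1 0 0 0; 0 0 1 0 0 0; 0 0 0 0 0 0")

```text
t: 16.52
eef_pos: [0.577, -0.025, 0.1507]
ee_rot: [-3.142, -0.0, -0.23]
force: [-0.2, 0.0, -0.1]
width: 0.0277
```

```bash
python3 -c "
from h import *
dial('d6')"
```

```text
16.525 [ 0.577  -0.025   0.1507] F [-0.16  0.05 -0.14]
```

View pics/d6.png

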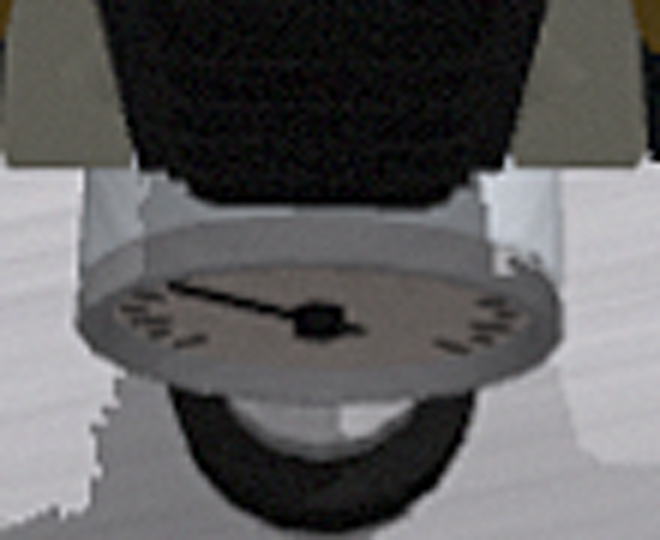

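step_arm(commands="0 0 0.5 0 0 0; 0 0 0 0 0 0")

```text
t: 16.82
eef_pos: [0.577, -0.025, 0.1502]
ee_rot: [-3.142, -0.0, -0.23]
force: [-1.1, -0.5, -0.4]
width: 0.0279
```

step_arm(commands="0 0 0.5 0 0 0; 0 0 0 0 0 0")

```text
t: 17.08
eef_pos: [0.577, -0.025, 0.1497]
ee_rot: [-3.142, -0.0, -0.23]
force: [0.2, -0.4, 0.5]
width: 0.0277
```

step_arm(commands="0 0 0.5 0 0 0; 0 0 0 0 0 0")

```text
t: 17.32
eef_pos: [0.577, -0.025, 0.1492]
ee_rot: [-3.142, -0.0, -0.23]
force: [-0.2, -0.1, -0.3]
width: 0.0281
```

step_arm(commands="0 0 0.5 0 0 0; 0 0 0 0 0 0")

```text
t: 17.58
eef_pos: [0.577, -0.025, 0.1487]
ee_rot: [-3.142, -0.0, -0.23]
force: [0.2, 0.0, 1.1]
width: 0.0282
```

step_arm(commands="0 0 0.5 0 0 0; 0 0 0 0 0 0")

```text
t: 17.82
eef_pos: [0.5771, -0.025, 0.1486]
ee_rot: [-3.142, -0.0, -0.23]
force: [-2.1, -0.9, 4.1]
width: 0.0275
```

step_arm(commands="0 0 0.5 0 0 0; 0 0 0 0 0 0")

```text
t: 18.08
eef_pos: [0.5772, -0.025, 0.1485]
ee_rot: [-3.141, -0.001, -0.23]
force: [-1.6, 0.6, 8.0]
width: 0.0278
```

```bash
python3 -c "
from h import *
dial('d7')"
```

```text
18.075 [ 0.5772 -0.025   0.1485] F [-1.62  0.62  8.03]
```

View pics/d7.png

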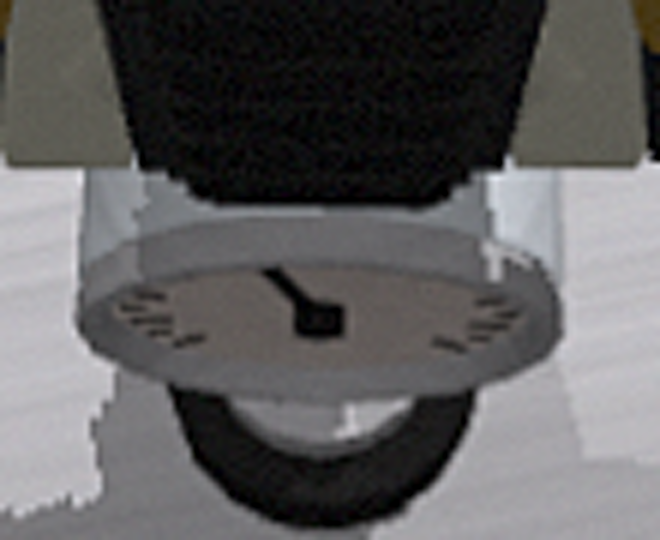

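The middle cushion reads about 45 with the foot flush at a net push of about 10.5 N, so it is sound too. I'll lift, check centring numerically, then go to the left cushion.

step_arm(commands="0 0 -3 0 0 0; 0 0 -15 0 0 0; 0 0 -20 0 0 0; 0 0 0 0 0 0")

```text
t: 18.62
eef_pos: [0.5778, -0.0248, 0.1873]
ee_rot: [-3.14, -0.003, -0.23]
force: [0.4, 0.2, -3.2]
width: 0.0278
```

```bash
python3 - <<'E'
from h import *
import pickle
s0,p=pickle.load(open('w2.pkl','rb'))
st=dict(eef_pos=[.5772,-.025,.1485],ee_rot=[np.pi,0,-.23])
f=lambda X,Y:(305-X/6,255-Y/6)
ux=np.array([np.cos(-.23),np.sin(-.23)]);uy=np.array([np.sin(-.23),-np.cos(-.23)])
def tl(q): d=np.array(q)[:2]-np.array(st['eef_pos'])[:2]; return d@ux*1e3,d@uy*1e3
print('foot front',tl(at_z(p,f(320,448),.0295,st)),'cush front bottom',tl(at_z(p,f(325,525),.008,st)))
for X in (172,472): print('cush side',tl(at_z(p,f(X,395),.029,st)))
for X in (78,563): print('case side',tl(at_z(p,f(X,310),.029+.045,st)))
plan([.575,.0895,.165],yaw=-.23)
E
```

```text
foot front (np.float64(13.199118479096812), np.float64(1.4636632429997007)) cush front bottom (np.float64(20.31968476843556), np.float64(0.7374090584199826))
cush side (np.float64(5.055184060977526), np.float64(23.266389591376825))
cush side (np.float64(5.079229297801688), np.float64(-20.916369099161233))
case side (np.float64(6.661195309572249), np.float64(31.189887590619747))
case side (np.float64(6.697927239003473), np.float64(-28.589904996920094))
pos [ 0.5778 -0.0248  0.1873] rot [-3.1403e+00 -2.6000e-03 -2.2970e-01] t 18.625 F [ 0.4  0.2 -3.2]
-9.6 -36.9 7.5 0 0 0.0001; -9.6 -36.9 7.5 0 0 0.0001; -9.6 -36.9 7.5 0 0 0.0001
```

Centring on the middle cushion was within about 1 mm. Now the left cushion.

step_arm(commands="-6 -22 0 0 0 0; -9 -34 4 0 0 0; -8 -33 10 0 0 0; -5.8 -21.7 8 0 0 0; 0 0 4 0 0 0; 0 0 0 0 0 0")

```text
t: 19.38
eef_pos: [0.5736, 0.0889, 0.1589]
ee_rot: [3.141, 0.001, -0.23]
force: [-0.3, -0.4, -2.7]
width: 0.0279
```

```bash
python3 -c "
from h import *
dial('d8')"
```

```text
19.375 [0.5736 0.0889 0.1589] F [-0.34 -0.4  -2.66]
```

View pics/d8.png

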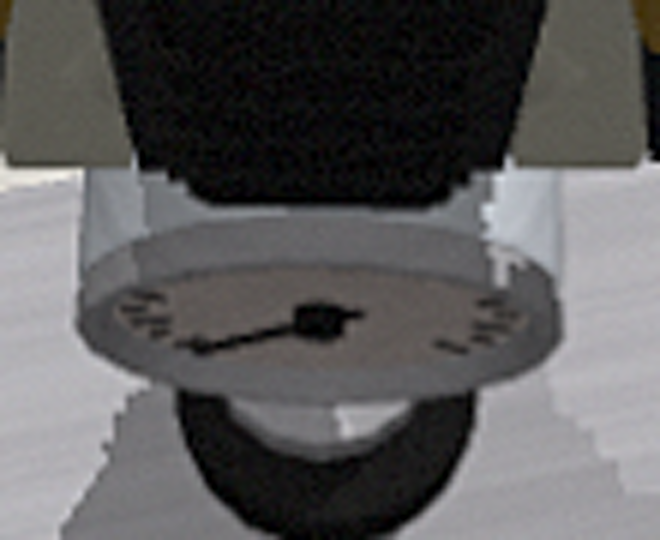

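Centred, and not yet in contact. Going down 1 mm at a time.

step_arm(commands="0 0 1 0 0 0; 0 0 1 0 0 0; 0 0 1 0 0 0; 0 0 0 0 0 0")

```text
t: 19.92
eef_pos: [0.5741, 0.0892, 0.1566]
ee_rot: [3.142, 0.0, -0.23]
force: [-0.6, 0.7, -3.1]
width: 0.028
```

step_arm(commands="0 0 1 0 0 0; 0 0 0 0 0 0")

```text
t: 20.18
eef_pos: [0.5742, 0.0894, 0.1557]
ee_rot: [-3.142, -0.0, -0.23]
force: [0.1, -0.4, -2.2]
width: 0.028
```

step_arm(commands="0 0 1 0 0 0; 0 0 0 0 0 0")

```text
t: 20.42
eef_pos: [0.5742, 0.0894, 0.1547]
ee_rot: [-3.142, -0.0, -0.23]
force: [-0.6, -0.0, -1.1]
width: 0.0283
```

step_arm(commands="0 0 1 0 0 0; 0 0 0 0 0 0")

```text
t: 20.68
eef_pos: [0.5742, 0.0894, 0.1538]
ee_rot: [-3.141, -0.0, -0.23]
force: [-0.7, 0.3, -0.7]
width: 0.028
```

step_arm(commands="0 0 1 0 0 0; 0 0 0 0 0 0")

```text
t: 20.92
eef_pos: [0.5742, 0.0894, 0.1528]
ee_rot: [-3.142, -0.0, -0.23]
force: [0.2, -0.1, -0.1]
width: 0.0278
```

step_arm(commands="0 0 1 0 0 0; 0 0 0 0 0 0")

```text
t: 21.18
eef_pos: [0.5742, 0.0893, 0.1518]
ee_rot: [-3.141, -0.0, -0.23]
force: [-0.4, -1.4, 0.9]
width: 0.0281
```

```bash
python3 -c "
from h import *
dial('d9')"
```

```text
21.175 [0.5742 0.0893 0.1518] F [-0.38 -1.38  0.93]
```

View pics/d9.png

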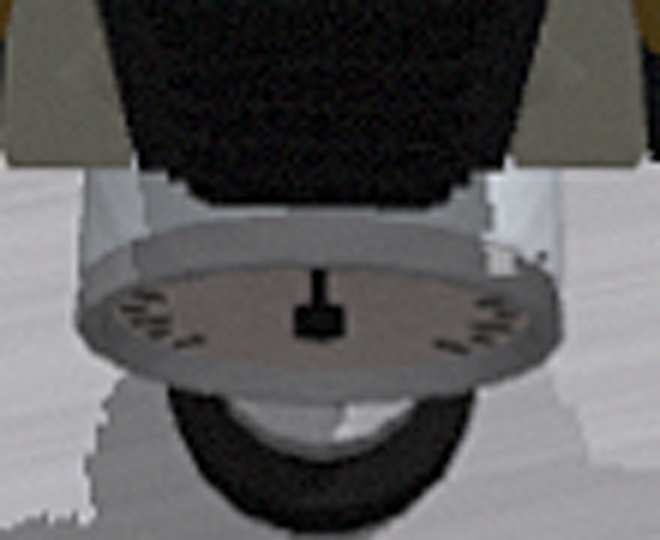

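It already reads 50 before the foot is flush, so this one is stiffer. Continuing.

step_arm(commands="0 0 1 0 0 0; 0 0 0 0 0 0")

```text
t: 21.48
eef_pos: [0.5742, 0.0894, 0.1508]
ee_rot: [-3.141, -0.0, -0.23]
force: [0.1, -0.1, 1.6]
width: 0.028
```

step_arm(commands="0 0 0.5 0 0 0; 0 0 0 0 0 0")

```text
t: 21.72
eef_pos: [0.5742, 0.0894, 0.1503]
ee_rot: [-3.141, -0.0, -0.23]
force: [-0.5, -1.1, 1.9]
width: 0.0277
```

step_arm(commands="0 0 0.5 0 0 0; 0 0 0 0 0 0")

```text
t: 21.98
eef_pos: [0.5742, 0.0893, 0.1497]
ee_rot: [-3.141, -0.0, -0.23]
force: [-0.2, -0.8, 3.9]
width: 0.0279
```

step_arm(commands="0 0 0.5 0 0 0; 0 0 0 0 0 0")

```text
t: 22.22
eef_pos: [0.5742, 0.0894, 0.1492]
ee_rot: [-3.141, -0.0, -0.23]
force: [-0.2, -1.4, 2.4]
width: 0.0283
```

step_arm(commands="0 0 0.5 0 0 0; 0 0 0 0 0 0")

```text
t: 22.48
eef_pos: [0.5743, 0.0894, 0.1491]
ee_rot: [-3.141, -0.0, -0.23]
force: [-0.7, -0.3, 6.4]
width: 0.0279
```

step_arm(commands="0 0 0.4 0 0 0; 0 0 0 0 0 0")

```text
t: 22.72
eef_pos: [0.5743, 0.0893, 0.149]
ee_rot: [-3.141, -0.001, -0.23]
force: [-1.3, -0.6, 8.9]
width: 0.0279
```

step_arm(commands="0 0 0.3 0 0 0; 0 0 0 0 0 0; 0 0 0 0 0 0; 0 0 0 0 0 0")

```text
t: 23.22
eef_pos: [0.5744, 0.0894, 0.1489]
ee_rot: [-3.141, -0.001, -0.229]
force: [-2.6, -1.3, 9.0]
width: 0.0282
```

step_arm(commands="0 0 0.1 0 0 0; 0 0 0 0 0 0; 0 0 0 0 0 0; 0 0 0 0 0 0; 0 0 0 0 0 0; 0 0 0 0 0 0")

```text
t: 23.98
eef_pos: [0.5745, 0.0894, 0.1489]
ee_rot: [-3.141, -0.001, -0.229]
force: [-1.9, -0.0, 10.5]
width: 0.0282
```

```bash
python3 -c "
from h import *
dial('d10'); 
F=[]
for i in range(4): grab_frame('side'); F.append(get_state()['force'][2])
print(F)"
```

```text
23.975 [0.5745 0.0894 0.1489] F [-1.91 -0.04 10.54]
[np.float64(9.76985350275896), np.float64(10.245359155680486), np.float64(10.67813736055545), np.float64(10.495620787992962)]
```

View pics/d10.png

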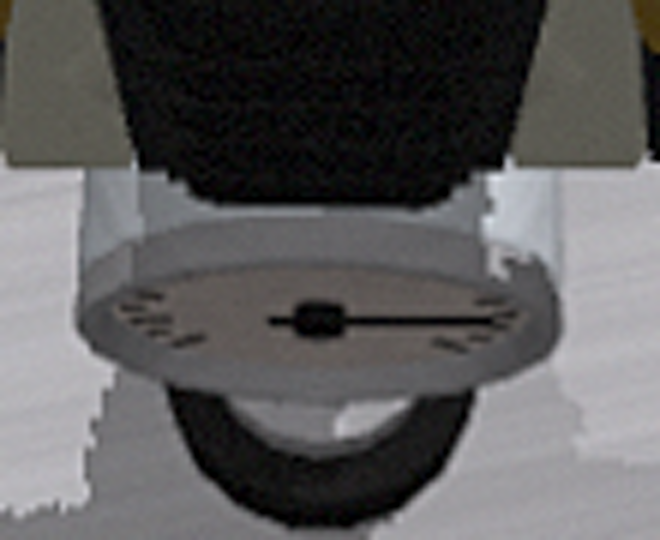

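The left cushion reads about 84 with the foot flush at a net push of about 13 N, held for more than a second, so it is the hardened one. Returning the tester to its stand.

step_arm(commands="0 0 -3 0 0 0; 0 0 -20 0 0 0; 0 0 -40 0 0 0; 0 0 -30 0 0 0; 0 0 0 0 0 0")

```text
t: 24.85
eef_pos: [0.5747, 0.0897, 0.2424]
ee_rot: [-3.14, -0.002, -0.23]
force: [0.4, 0.1, -4.5]
width: 0.0281
```

```bash
python3 -c "
from h import *
plan([.4512,-.3314,.235],yaw=-.23,n=9)"
```

```text
pos [0.5747 0.0897 0.2424] rot [-3.1395e+00 -2.1000e-03 -2.2990e-01] t 24.85 F [ 0.4  0.1 -4.5]
-2.7 48.7 0.7 0 0 0.0000; -2.7 48.7 0.7 0 0 0.0000; -2.7 48.7 0.7 0 0 0.0000; -2.7 48.7 0.7 0 0 0.0000; -2.7 48.7 0.7 0 0 0.0000; -2.7 48.7 0.7 0 0 0.0000; -2.7 48.7 0.7 0 0 0.0000; -2.7 48.7 0.7 0 0 0.0000
-2.7 48.7 0.7 0 0 0.0000
```

step_arm(commands="-2 25 0 0 0 0; -3 45 0 0 0 0; -3 54 0 0 0 0; -3 54 0 0 0 0; -3 54 0 0 0 0; -3 54 0 0 0 0; -3 54 0 0 0 0; -3 50 0 0 0 0")

```text
t: 25.85
eef_pos: [0.4605, -0.2868, 0.2391]
ee_rot: [-3.141, 0.003, -0.231]
force: [0.1, -0.9, -2.4]
width: 0.0279
```

step_arm(commands="-1.3 30 5 0 0 0; 0 18.3 5 0 0 0; 0 0 10 0 0 0; 0 0 0 0 0 0; 0 0 0 0 0 0")

```text
t: 26.48
eef_pos: [0.4509, -0.3312, 0.2208]
ee_rot: [-3.142, 0.0, -0.229]
force: [0.2, 0.1, -3.4]
width: 0.0279
```

```bash
python3 -c "
from h import *
s=get_state(); p=grab_frame('wrist'); save(cv2.resize(p['frame'][90:290,150:350],None,fx=3,fy=3),'w5')
plan([.4512,-.3314,.190],yaw=-.23,n=1)"
```

```text
pos [ 0.4511 -0.3312  0.2211] rot [ 3.1415e+00 -4.0000e-04 -2.2850e-01] t 26.525 F [ 0.6  0.6 -2.8]
0.2 0.1 31.1 0 0 0.0015
```

View pics/w5.png

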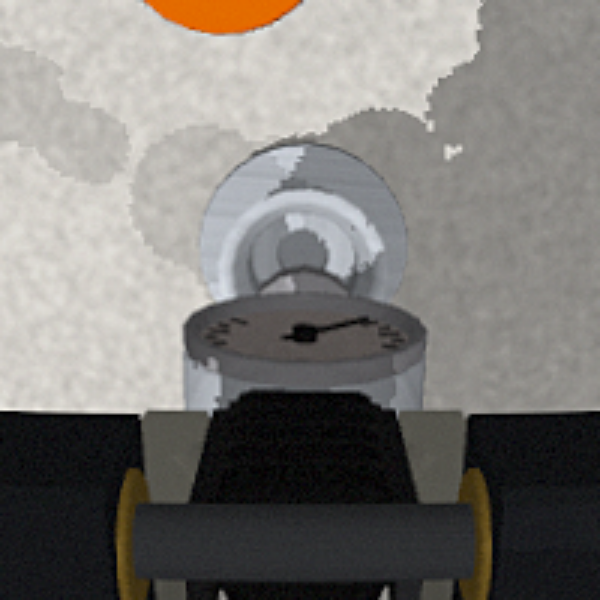

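The stand's hole is in line with the tester, at crop (303,250). Lowering.

step_arm(commands="0 0 20 0 0 0; 0 0 25 0 0 0; 0 0 20 0 0 0; 0 0 10 0 0 0; 0 0 5 0 0 0; 0 0 0 0 0 0")

```text
t: 27.28
eef_pos: [0.4509, -0.3319, 0.1412]
ee_rot: [3.141, -0.0, -0.229]
force: [0.5, -1.0, -2.5]
width: 0.0282
```

step_arm(commands="0 0 1.5 0 0 0; 0 0 1 0 0 0; 0 0 0 0 0 0")

```text
t: 27.65
eef_pos: [0.4506, -0.332, 0.1385]
ee_rot: [3.142, -0.0, -0.23]
force: [-0.1, 0.6, -2.3]
width: 0.0277
```

step_arm(commands="0 0 1 0 0 0; 0 0 0 0 0 0")

```text
t: 27.9
eef_pos: [0.4507, -0.332, 0.1374]
ee_rot: [3.142, -0.0, -0.23]
force: [-0.8, -1.3, -3.5]
width: 0.0279
```

step_arm(commands="0 0 0.5 0 0 0; 0 0 0 0 0 0")

```text
t: 28.15
eef_pos: [0.4508, -0.332, 0.1374]
ee_rot: [3.141, -0.001, -0.23]
force: [-1.2, 1.4, 3.5]
width: 0.0278
```

The tester is seated, shown by the force rise at the original height. Releasing.

step_arm(commands="0 0 0 0 0 0; 0 0 0 0 0 0; 0 0 0 0 0 0; 0 0 0 0 0 0; 0 0 -15 0 0 0; 0 0 -40 0 0 0; 0 0 -45 0 0 0; 0 0 -20 0 0 0", jaw=70, grip_force=20)

```text
t: 29.15
eef_pos: [0.4515, -0.3325, 0.2611]
ee_rot: [3.141, -0.005, -0.229]
force: [-0.1, 0.2, -0.5]
width: 0.0698
```

```bash
python3 -c "
from h import *
s=get_state(); p=grab_frame('wrist'); save(cv2.resize(p['frame'][90:290,150:350],None,fx=3,fy=3),'w6')
plan([.5745,.089,.16],yaw=-.23)"
```

```text
pos [ 0.4521 -0.3329  0.2629] rot [ 3.1397 -0.0071 -0.2292] t 29.2 F [ 0.6 -1.3  3.5]
2.5 -48.8 11.4 0 0 0.0001; 2.5 -48.8 11.4 0 0 0.0001; 2.5 -48.8 11.4 0 0 0.0001; 2.5 -48.8 11.4 0 0 0.0001; 2.5 -48.8 11.4 0 0 0.0001; 2.5 -48.8 11.4 0 0 0.0001; 2.5 -48.8 11.4 0 0 0.0001; 2.5 -48.8 11.4 0 0 0.0001
2.5 -48.8 11.4 0 0 0.0001
```

View pics/w6.png

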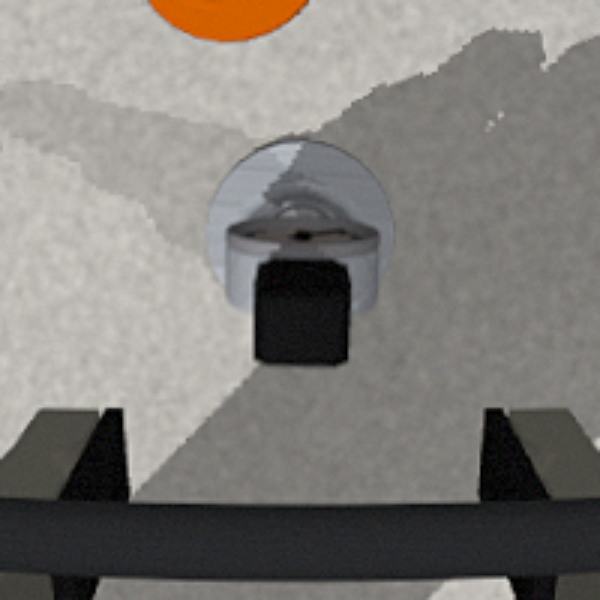

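The tester stands upright in its stand. Next I'll work out the cushion and tray targets.

```bash
python3 - <<'E'
from h import *
import pickle
p,s=pickle.load(open('init.pkl','rb'))
c=[at_z(p,(x/2.9+60,y/2.9+80),.045) for x,y in [(105,268),(283,312),(245,440),(75,402)]]
print(np.round(c,3),np.mean(c,0),[np.linalg.norm(c[i]-c[(i+1)%4]) for i in range(4)])
print('side tray',at_z(s,recognise(s,'tray')[0]['pixel'],.02) if 0 else at_z(s,(249,333),.02))
print('rack',at_z(p,(255,252),.07))
plan([.574,.089,.13],yaw=-.23,n=10)
E
```

```text
[[0.609 0.4   0.045]
 [0.568 0.249 0.045]
 [0.461 0.283 0.045]
 [0.496 0.426 0.045]] [0.53350107 0.33949184 0.045     ] [np.float64(0.15558054380626363), np.float64(0.11227829616665883), np.float64(0.1472246778693824), np.float64(0.11569006904266069)]
side tray [0.53412049 0.34820216 0.02      ]
rack [0.40841447 0.01393841 0.07      ]
pos [ 0.4521 -0.3329  0.2629] rot [ 3.1397 -0.0071 -0.2292] t 29.2 F [ 0.6 -1.3  3.5]
2.2 -43.9 13.2 0 0 0.0001; 2.2 -43.9 13.2 0 0 0.0001; 2.2 -43.9 13.2 0 0 0.0001; 2.2 -43.9 13.2 0 0 0.0001; 2.2 -43.9 13.2 0 0 0.0001; 2.2 -43.9 13.2 0 0 0.0001; 2.2 -43.9 13.2 0 0 0.0001; 2.2 -43.9 13.2 0 0 0.0001
2.2 -43.9 13.2 0 0 0.0001; 2.2 -43.9 13.2 0 0 0.0001
```

Stay high across, then come down over the left cushion.

step_arm(commands="2.2 -44 0 0 0 0; 2.2 -54 0 0 0 0; 2.2 -54 0 0 0 0; 2.2 -54 0 0 0 0; 2.2 -54 0 0 0 0; 2.2 -54 0 0 0 0; 2.2 -54 0 0 0 0; 2.2 -44 40 0 0 0")

```text
t: 30.2
eef_pos: [0.5641, 0.068, 0.2204]
ee_rot: [-3.137, -0.007, -0.228]
force: [1.4, -0.8, -0.4]
width: 0.07
```

step_arm(commands="3 -27 50 0 0 0; 1.4 0 43 0 0 0; 0 0 0 0 0 0; 0 0 0 0 0 0")

```text
t: 30.7
eef_pos: [0.5731, 0.0906, 0.1259]
ee_rot: [-3.141, -0.002, -0.23]
force: [0.4, -0.4, 0.6]
width: 0.0698
```

```bash
python3 -c "
from h import *
s=get_state(); p=grab_frame('wrist'); save(cv2.resize(p['frame'],None,fx=1.5,fy=1.5),'w7')
print(proj(p,(.573,.089,.0295),s)*1.5); print(np.round(at_z(p,(0,0),.03,s),3))
plan([.574,.089,.041],yaw=-.23,n=3)"
```

```text
[378.01815231 304.04302023]
[0.842 0.293 0.03 ]
pos [0.5734 0.0907 0.1264] rot [-3.1398e+00 -3.0000e-03 -2.2980e-01] t 30.75 F [ 0.3 -0.5  0.1]
0.3 0.6 28.5 0 0 0.0001; 0.3 0.6 28.5 0 0 0.0001; 0.3 0.6 28.5 0 0 0.0001
```

View pics/w7.png

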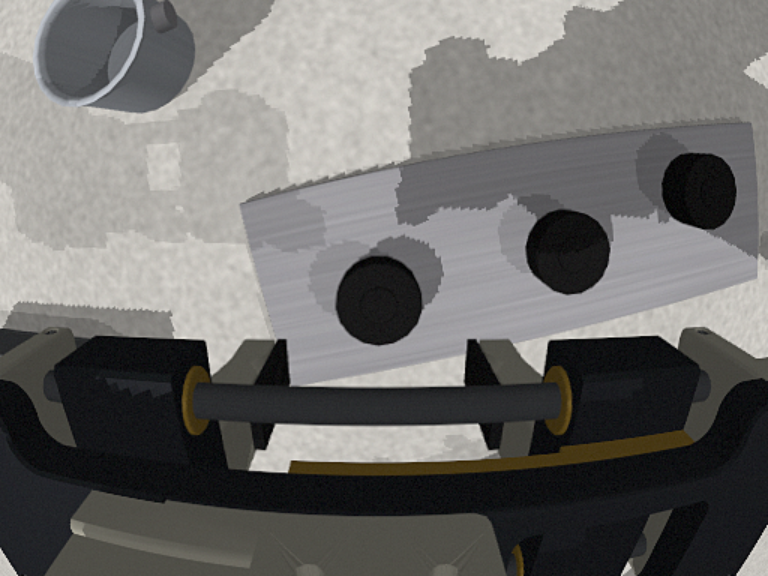

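The cushion at (378,300) matches the prediction (378,304) and is mid-jaw. Going down to grasp.

step_arm(commands="0.5 1 40 0 0 0; 0 0 30 0 0 0; 0 0 14 0 0 0; 0 0 2 0 0 0; 0 0 0 0 0 0")

```text
t: 31.38
eef_pos: [0.5732, 0.0898, 0.0393]
ee_rot: [-3.14, -0.002, -0.23]
force: [-0.8, 0.2, 1.0]
width: 0.07
```

step_arm(commands="0 0 0 0 0 0; 0 0 0 0 0 0; 0 0 0 0 0 0; 0 0 0 0 0 0; 0 0 0 0 0 0", jaw=40, grip_force=20)

```text
t: 32.0
eef_pos: [0.5725, 0.0896, 0.0383]
ee_rot: [-3.141, -0.0, -0.23]
force: [-0.7, 0.4, 5.6]
width: 0.0471
```

step_arm(commands="0 0 -10 0 0 0; 0 0 -30 0 0 0; 0 0 -40 0 0 0; 0 0 -20 0 0 0; 0 0 0 0 0 0")

```text
t: 32.62
eef_pos: [0.5732, 0.0899, 0.1399]
ee_rot: [-3.139, -0.003, -0.23]
force: [0.1, -0.7, -0.2]
width: 0.047
```

```bash
python3 -c "
from h import *
s=get_state(); print(s['width']);p=grab_frame('wrist'); save(cv2.resize(p['frame'],None,fx=1.5,fy=1.5),'w8')
plan([.533,.345,.138],yaw=-.23,n=6)"
```

```text
0.04703247976735397
pos [0.5723 0.0896 0.1384] rot [-3.1405e+00 -8.0000e-04 -2.3000e-01] t 32.675 F [ 0.2  0.2 -1. ]
-16.1 -40.0 0.1 0 0 0.0000; -16.1 -40.0 0.1 0 0 0.0000; -16.1 -40.0 0.1 0 0 0.0000; -16.1 -40.0 0.1 0 0 0.0000; -16.1 -40.0 0.1 0 0 0.0000; -16.1 -40.0 0.1 0 0 0.0000
```

View pics/w8.png

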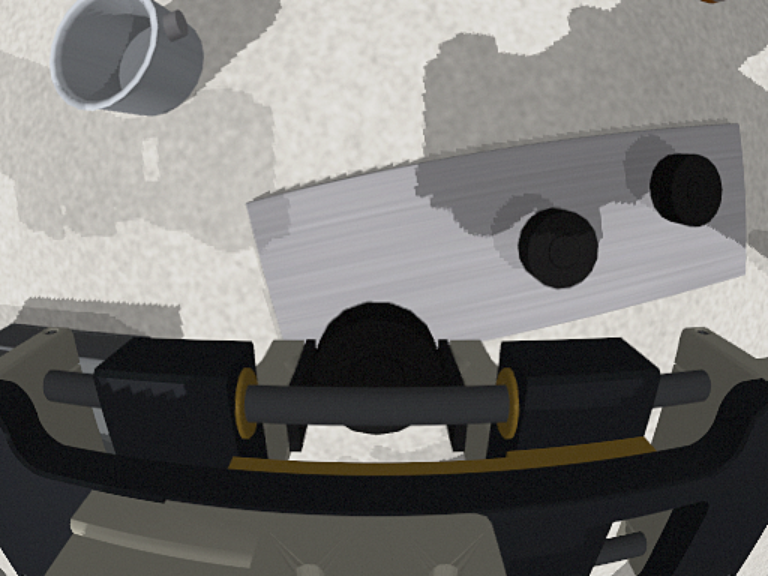

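The cushion is held, at (378,365). Carrying it to the tray.

step_arm(commands="-10 -25 0 0 0 0; -19 -46 0 0 0 0; -20 -50 0 0 0 0; -20 -50 0 0 0 0; -17 -44 0 0 0 0; -10 -25 0 0 0 0; 0 0 0 0 0 0; 0 0 0 0 0 0")

```text
t: 33.67
eef_pos: [0.5332, 0.344, 0.137]
ee_rot: [3.14, 0.001, -0.23]
force: [-0.1, -0.4, -1.5]
width: 0.0471
```

```bash
python3 -c "
from h import *
s=get_state(); print(s['width']);p=grab_frame('wrist'); save(cv2.resize(p['frame'],None,fx=1.5,fy=1.5),'w9')
plan([.533,.345,.04],yaw=-.23,n=3)"
```

```text
0.04705130834505704
pos [0.5334 0.3438 0.1373] rot [ 3.1405e+00  7.0000e-04 -2.3080e-01] t 33.725 F [ 0.3 -0.8 -1.1]
-0.2 -0.4 32.4 0 0 -0.0003; -0.2 -0.4 32.4 0 0 -0.0003; -0.2 -0.4 32.4 0 0 -0.0003
```

View pics/w9.png

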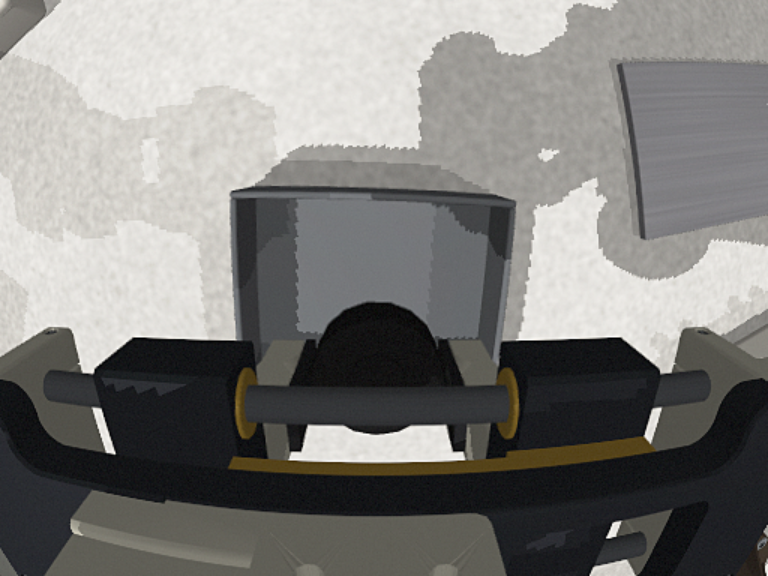

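```bash
python3 - <<'E'
from h import *
s=get_state(); p=grab_frame('wrist')
ux=np.array([np.cos(-.23),np.sin(-.23)]);uy=np.array([np.sin(-.23),-np.cos(-.23)])
for q in [(373,190),(234,195),(513,203),(300,450)]:
    d=at_z(p,(q[0]/1.5,q[1]/1.5),.045,s)[:2]-np.array(s['eef_pos'])[:2]; print(q,d@ux*1e3,d@uy*1e3)
save(cv2.resize(p['frame'][260:330,150:350],None,fx=4,fy=4),'w9c')
E
```

```text
(373, 190) 61.43139220444118 -0.720704590148884
(234, 195) 60.671508954809845 -73.02760040256943
(513, 203) 56.139851894160074 72.03381334260564
(300, 450) -95.10579339406294 -46.98908168378944
```

View pics/w9c.png

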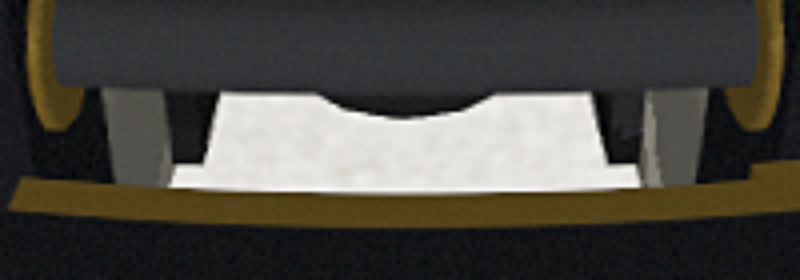

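The tray is centred under the tool to within about 3 mm. Lowering and releasing.

step_arm(commands="0 0 35 0 0 0; 0 0 35 0 0 0; 0 0 18 0 0 0; 0 0 6 0 0 0; 0 0 2.5 0 0 0; 0 0 0 0 0 0")

```text
t: 34.52
eef_pos: [0.5339, 0.3454, 0.0423]
ee_rot: [-3.14, -0.001, -0.23]
force: [-0.1, -0.2, 0.1]
width: 0.0475
```

step_arm(commands="0 0 0 0 0 0; 0 0 0 0 0 0; 0 0 0 0 0 0; 0 0 -15 0 0 0; 0 0 -40 0 0 0; 0 0 -50 0 0 0; 0 0 -30 0 0 0; 0 0 0 0 0 0", jaw=60)

```text
t: 35.52
eef_pos: [0.5348, 0.3462, 0.1809]
ee_rot: [-3.136, -0.004, -0.229]
force: [0.3, 1.0, -0.7]
width: 0.0601
```

```bash
python3 -c "
from h import *
s=get_state(); print(s['t'],s['eef_pos'],s['width']);p=grab_frame('wrist'); save(cv2.resize(p['frame'],None,fx=1.5,fy=1.5),'w10')
p=grab_frame('side');save(cv2.resize(p['frame'],None,fx=1.5,fy=1.5,interpolation=2),'s10')
p=grab_frame('top');save(cv2.resize(p['frame'],None,fx=1.5,fy=1.5,interpolation=2),'t10')"
```

```text
35.525 [0.53475427 0.34618209 0.1808745 ] 0.06008089619268327
```

View pics/w10.png

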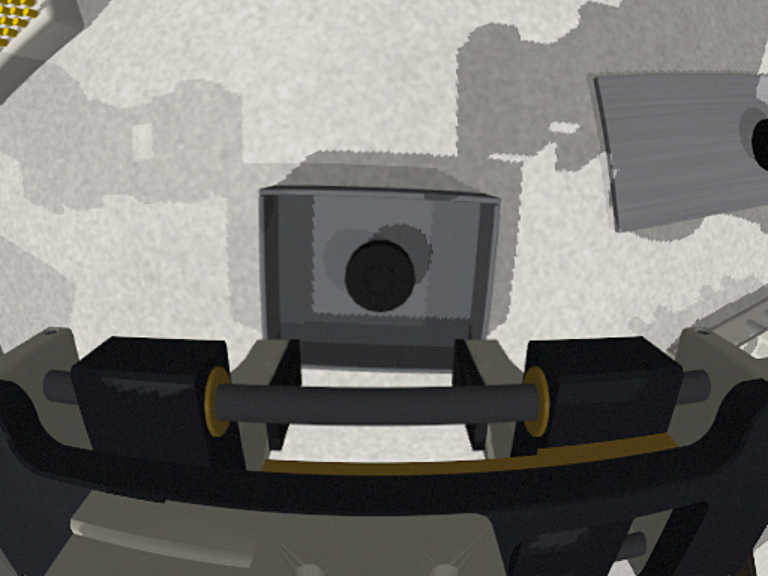

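View pics/s10.png

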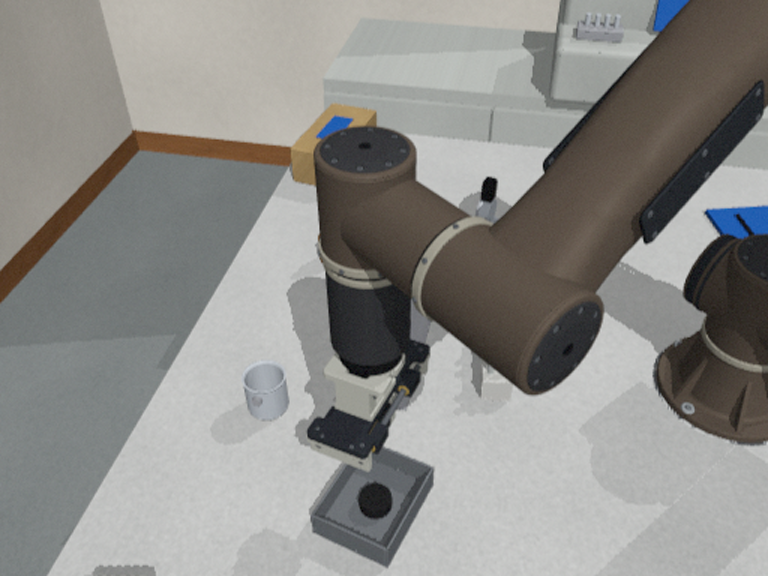

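View pics/t10.png

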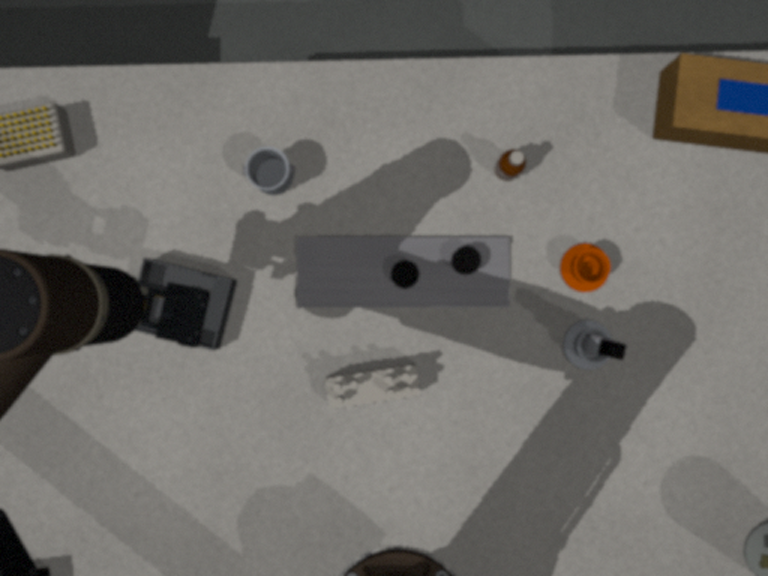

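The cushion lies in the tray at wrist (380,275). The sound cushions at top (405,274) and (466,260), the tester, rack, bucket and bottle are all where they started, and the gripper is clear. Handing in.

```bash
python3 -c "
from station import *
print(job_done())"
```

```text
the job is handed in; nothing more can be done
None
```

The hardened cushion was the left one (+y end of the plate). It now lies in the grey discard tray, and the job was handed in at about 36 s. The system reports no verdict.

| Cushion | Dial reading, foot flush | Net push | Result |
|---|---|---|---|
| Right | about 38 | about 13 N | sound |
| Middle | about 45 | about 10.5 N | sound |
| Left | about 84 | about 13 N, steady for more than 1 s | hardened |

- **Middle cushion hold:** I did not hold the middle press for the full half second. Its push rose steeply, which shows the foot was flush, and I read the dial then.
- **Tester:** it is back upright in the silver stand, released at the same height it was picked up from.
- **Final pictures:** the wrist view shows the cushion near the middle of the tray floor. The top view shows the two sound cushions, rack, bucket and bottle where they started. The gripper was clear of everything.
- **Measurement disagreement:** wrist-camera positions taken from opposite sides differed by about 5 mm along the tool's x axis. I used the average, and the top-camera stand position agreed with it to about 3 mm.
- **Press centring:** worked out for the middle cushion only, to about 1 mm. The right cushion was about 2 mm off sideways, and the left one was judged by eye from the wrist picture.

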